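Load the membrane cassettes and lock the carrier

TASK

Draw the locking rod out of the empty grey carrier and park it in both forks of its rest, handle to the left. Put every membrane cassette that stands on the desk into a recess of the carrier, any one in any recess, and press each fully down. Then lift the rod off its rest and push it back in from the orange lug, through all three lug holes and the tunnels of the cassettes between them, until its collar is up against the orange lug, and let go. Do not knock over the wash bottle or the mug.

Things in the scene. Friction and masses are not known exactly. Their poses are not given: they have to be found in the camera images.
- carrier: fixed grey block, 72 (x) x 214 (y) x 25 mm high, with four recesses in its top in a row along y and three upright lugs on top. Origin: centre of its underside, z up. The lug at the +y end (left seen from the robot) is orange, the others aluminium; each is 28 mm wide in x, 8 mm thick in y, top 61 mm above the desk, with a round 13 mm hole along y. Its place and yaw (up to 0.08 rad) vary
- locking_rod: steel rod, 80 g: shaft 10 mm thick, 214 mm long, the last 14 mm tapered to 4 mm; then a collar 25 mm in diameter, 5 mm thick, too big for the holes; then a red square handle 18 x 18 x 44 mm. Origin on the axis at the collar's shaft-side face; shaft to its -y, handle to its +y. At the start it is home in the carrier, collar near the orange lug, handle to the left. Parked in the rest it lies handle to the left (+y), axis 60 mm above the desk
- rod_tip (a point): the pointed end of the rod's shaft, on the axis
- rod_grip (a point): middle of the red handle, on the rod's axis, 27 mm from the rod's origin; nothing stands beside or below it while the rod is in the carrier or parked in the rest
- rod_rest: fixed rest: dark base 40 x 170 x 22 mm and two aluminium forks (28 mm wide in x, 12 mm thick in y, at y = +62 and -66 mm), tops 73 mm above the desk, slots 14 mm wide, open at the top, bottom 55 mm above the desk. The rod is laid in from above, its origin at about y = +84 mm (64 to 130 will do), and lifted straight up out. Origin: centre of its underside
- lug0 (a point): centre of the hole of the carrier's orange lug at the +y (left) end, where the rod goes in, 47 mm above the desk, at carrier y = 95 mm; axes as the carrier's, hole along y
- lug1 (a point): centre of the hole of the carrier's middle lug, 47 mm above the desk, at carrier y = 0 mm; axes as the carrier's, hole along y
- lug2 (a point): centre of the hole of the carrier's lug at the -y (right) end, 47 mm above the desk, at carrier y = -95 mm; axes as the carrier's, hole along y
- slot0 (a point): centre of the floor of a carrier recess, at carrier y = 69 mm, 10 mm above the desk; the recess is 53 (x) x 37 (y) mm and 15 mm deep, open at the top; axes as the carrier's
- slot1 (a point): centre of the floor of a carrier recess, at carrier y = 26 mm, 10 mm above the desk; the recess is 53 (x) x 37 (y) mm and 15 mm deep, open at the top; axes as the carrier's
- slot2 (a point): centre of the floor of a carrier recess, at carrier y = -26 mm, 10 mm above the desk; the recess is 53 (x) x 37 (y) mm and 15 mm deep, open at the top; axes as the carrier's
- slot3 (a point): centre of the floor of a carrier recess, at carrier y = -69 mm, 10 mm above the desk; the recess is 53 (x) x 37 (y) mm and 15 mm deep, open at the top; axes as the carrier's
- cassette_0: blue cassette, 50 (x) x 34 (y) x 54 mm, 0.14 kg, or absent; lowest 6 mm taper to 47 x 31. Above 28 mm it is a bail 24 mm wide in y: posts 8 mm thick at x = +-21 mm and an 8 mm top bar, leaving a tunnel for the rod along y, 34 mm wide, 28 to 46 mm up. Grip the posts' outer faces, 50 mm apart in x. Origin under its centre, z up; half turn alike. Seated: x along carrier x, top 64 mm above desk
- cassette_1: green cassette, 50 (x) x 34 (y) x 54 mm, 0.14 kg, or absent; lowest 6 mm taper to 47 x 31. Above 28 mm it is a bail 24 mm wide in y: posts 8 mm thick at x = +-21 mm and an 8 mm top bar, leaving a tunnel for the rod along y, 34 mm wide, 28 to 46 mm up. Grip the posts' outer faces, 50 mm apart in x. Origin under its centre, z up; half turn alike. Seated: x along carrier x, top 64 mm above desk
- cassette_2: yellow cassette, 50 (x) x 34 (y) x 54 mm, 0.14 kg, or absent; lowest 6 mm taper to 47 x 31. Above 28 mm it is a bail 24 mm wide in y: posts 8 mm thick at x = +-21 mm and an 8 mm top bar, leaving a tunnel for the rod along y, 34 mm wide, 28 to 46 mm up. Grip the posts' outer faces, 50 mm apart in x. Origin under its centre, z up; half turn alike. Seated: x along carrier x, top 64 mm above desk
- cassette_3: white cassette, 50 (x) x 34 (y) x 54 mm, 0.14 kg, or absent; lowest 6 mm taper to 47 x 31. Above 28 mm it is a bail 24 mm wide in y: posts 8 mm thick at x = +-21 mm and an 8 mm top bar, leaving a tunnel for the rod along y, 34 mm wide, 28 to 46 mm up. Grip the posts' outer faces, 50 mm apart in x. Origin under its centre, z up; half turn alike. Seated: x along carrier x, top 64 mm above desk
- wash_bottle: white wash bottle with a red cap, 63 x 62 x 151 mm, standing loose on the desk behind the work; origin under its centre, z up; not part of the work
- tea_mug: black and white mug, 82 x 114 x 97 mm, standing loose on the desk at the left; origin under its centre, z up; not part of the work
- screen_right: large fixed monitor left of the work, a hazard for the arm: its foot is a 9 mm plate, its stem rises from the origin, its panel (about 0.55 m wide, 0.20 to 0.57 m above the desk) stands slantwise from about x 0.45, y 0.41 to x 0.86, y 0.02 in the robot's frame; come from the robot's start at the left round in front of it, close to the robot

How it is judged:
By the outcome, as a careful person would: the job done as asked, in the order asked, and still so for the second after the job is handed in, with the robot touching nothing.
Of cassette_0, cassette_1, cassette_2, cassette_3 only 3 to 4 are there at a start; the rules pass over those that are not, and their reading is None.
At some moment in a run one of cassette_0, cassette_1, cassette_2, cassette_3 may be knocked a few centimetres aside while the robot is not near it.
It also fails if it takes over 210 s, if anything falls off the work surface, if the arm or the gripper's body presses on something with over 40 N, if the wrist force passes 120 N, or if a joint passes its speed limit or range.

ROBOT

A 6-joint arm with a two-finger parallel gripper is mounted at the origin on a cart in front of the work surface, level with it; the furniture and walls round the work are solid. World frame = base frame: x ahead of the robot, y to its left, z up, the work surface at z = 0. Lengths are in m, angles in degrees, forces in N, time in s.
With the tool pointing down it reaches from about 0.325 to 0.85 m from the base axis. Payload 4.4 kg.
Tool frame: the origin (TCP) lies between the finger pads; the fingertips stand 22 mm ahead of it and the grasp point (between the pads) lies 3 mm ahead of it (arm.tcp_to_tips is the distance from the TCP to the fingertips, in m); z points along the fingers, y is the line along which they close (so a half turn about z gives the same grasp; the last joint's range is limited). The gripper opens to 94 mm and grips with 3 to 60 N. Pads are 16 mm wide; open, the fingers measure 119 mm over their backs; the gripper's body (75 mm by 177 mm) begins 78 mm behind the grasp point.
Start: joints at [57.21, 11.837, 88.321, -0, 79.842, -8.623], TCP at [0.235, 0.525, 0.195] pointing down, gripper open.
Joint ranges: [-156.59, 156.59], [-49.26, 127.26], [12.9, 141.05], [-63.56, 243.56], [4.71, 150.69], [-161.64, 161.64]. Speed limits (degrees/s): [159.86, 159.86, 180, 180, 180, 180].

INTERFACE

Orientations are given as [roll, pitch, yaw] about the fixed x, y, z axes, in that order (R = Rz(yaw) Ry(pitch) Rx(roll)).
In Python, from workcell import arm gives the robot as it stands.
- The arm moves only by the shell command python3 -m inch 'ROWS'. ROWS is text: rows parted by semicolons, each of 7 numbers parted by spaces: the turn, a rotation vector about the tool's x, y, z in degrees, then the shift along the tool's x, y, z in mm, then the closure, from 0 (fully open) to 1 (shut). In form: ax ay az dx dy dz fingers; .... A call has 1 to 20 rows; each row is the pose to reach, as a shift and turn from the pose commanded when the call began, along the tool's axes at that moment; what a row does not reach only later rows make up. A row lasts 1/12 s, in which the tool goes at most 41.7 mm and 7.16 degrees, less where a joint would pass 70% of its speed; a pose out of reach is approached as far as the arm can. A call with a gripper value outside its range is refused whole. The fingers move at their own pace and stop on an object; the grip force is fixed at half the most. Time passes only in rows, so rows that repeat a pose let the fingers close. It gives the time, the measured TCP pose, the force, the opening and the grip force at its end, in the units of the state.
- arm.observe(): the state, without advancing time (a new reading comes with each control period).
- arm.grab_frame(name): name is "side" or "top"; returns (picture, depth): 384x512x3 uint8, red, green, blue; 384x512 float32, m along the optical axis (not along the pixel's ray), 0 where there is no reading.
- arm.camera_info(name): a dict with "K" (3x3 intrinsics, pixels), "R" (3x3) and "t" (3): a world point X has camera coordinates R X + t. Camera axes: x right, y down, z forward; pixel columns grow to the right and rows downward; lengths in m; the calibration is good to about 2 mm. A picture is of the moment at which its call begins. camera_info takes no time and is no camera call.
- arm.sign_off(): hands the job in; it is judged then, once.
The state is a dict: "time_s": time; "q": joint angles; "dq": joint speeds; "joint_efforts": joint torques, N m; "ee_pos": TCP position; "tcp_rot": TCP orientation; "wrist_force": force on the tool from outside, world axes, zero at the start; "moment": the same for the moment, N m; "finger_gap": finger opening in m; "gripper_force": force on a finger pad.
Only numpy, scipy, OpenCV 4.12 (cv2) and the standard library are available. Lean on these libraries where they do the work, as an engineer would, in place of code of your own. Each camera call takes 0.05 s, during which the arm holds its last target. There are 200 camera calls.

## Working session

There is one attempt and no reset: what is moved stays moved. The work goes in short steps, Python scripts to look and compute and a shell command to move; the robot and the scene stay as the last step left them, time stands still between calls to the robot, and variables do not carry over. Pictures are saved under pics/ and viewed, at most 14 in all, crops included, and the job is handed in when it is done.

```bash
ls; mkdir -p pics
python3 - <<'E'
from workcell import arm
import cv2,numpy as np
s=arm.observe();print({k:np.round(v,3).tolist() for k,v in s.items()})
for n in("top","side"):
    im,d=arm.grab_frame(n);cv2.imwrite(f"pics/{n}0.png",im[...,::-1]);np.save(f"pics/{n}0d.npy",d)
    c=arm.camera_info(n);print(n,np.round(c["K"],1).tolist(),np.round(c["R"],3).tolist(),np.round(c["t"],3).tolist(),(-np.array(c["R"]).T@c["t"]).round(3))
E
```

```text
pics
{'time_s': 0.0, 'q': [57.21, 11.884, 88.403, 0.001, 79.842, -8.622], 'dq': [-0.045, 0.0, 0.16, 0.17, -0.05, -0.009], 'joint_efforts': [0.001, -37.087, -28.142, 0.07, 0.036, -0.0], 'ee_pos': [0.235, 0.524, 0.193], 'tcp_rot': [-179.874, -0.02, 155.832], 'wrist_force': [0.339, -1.195, 0.013], 'moment': [0.05, -0.005, 0.008], 'gripper_force': 0.0, 'finger_gap': 0.094}
top [[404.2, 0.0, 250.7], [0.0, 404.2, 192.7], [0.0, 0.0, 1.0]] [[0.011, -1.0, -0.006], [-0.995, -0.01, -0.099], [0.099, 0.007, -0.995]] [0.079, 0.639, 1.386] [0.499 0.075 1.443]
side [[410.4, 0.0, 257.0], [0.0, 410.4, 185.0], [0.0, 0.0, 1.0]] [[0.401, -0.916, -0.014], [-0.614, -0.257, -0.747], [0.68, 0.308, -0.665]] [-0.191, 0.425, 0.949] [-0.308 -0.358  0.946]
```

View pics/top0.png

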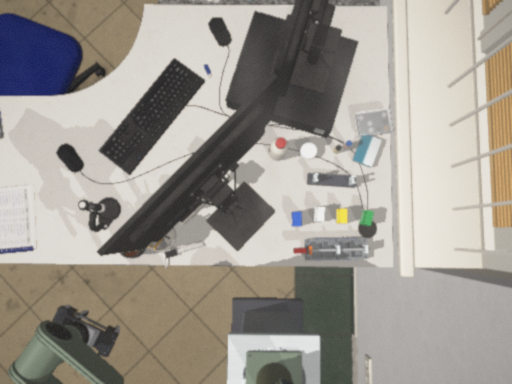

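View pics/side0.png

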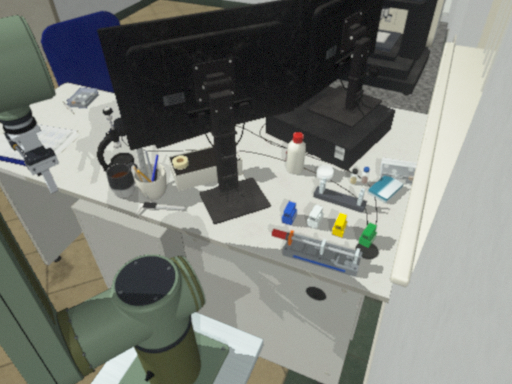

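The top view shows the carrier at about px (335,250), with the rod handle at its left (302,250). The rest is at (332,180), and the blue, white, yellow and green cassettes are at (297,218), (320,214), (342,215) and (367,218). All four are present. Next I'll zoom in.

Run:
```python
import cv2
a=cv2.imread("pics/top0.png")[165:270,270:390]
b=cv2.imread("pics/side0.png")[155:285,260:390]
a=cv2.resize(a,None,fx=5,fy=5,interpolation=cv2.INTER_CUBIC);b=cv2.resize(b,None,fx=4.5,fy=4.5,interpolation=cv2.INTER_CUBIC)
cv2.imwrite("pics/a1.png",a);cv2.imwrite("pics/b1.png",b)
```

```text
(no output)
```

View pics/a1.png

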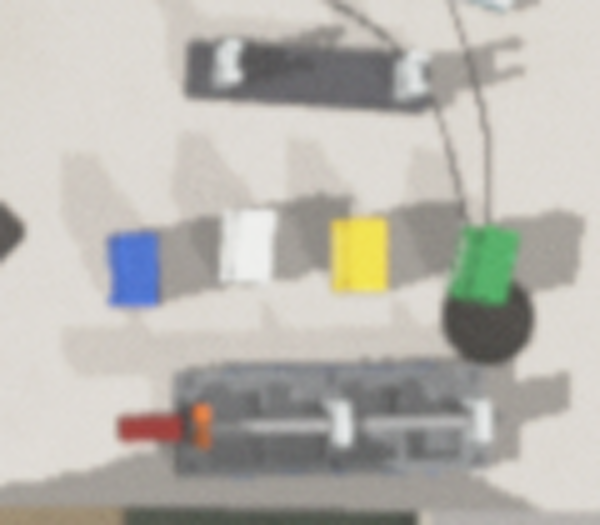

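View pics/b1.png

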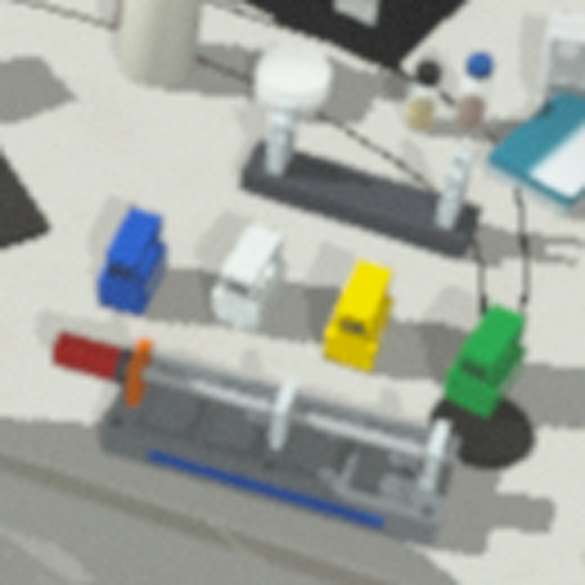

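The crops show four cassettes standing with their long side roughly along world x, the green one turned slightly. The carrier and rod are in front, and the rest is behind with its handle end to the left. I'll measure them now with depth and colour.

```bash
cat > h.py <<'E'
from workcell import arm
import cv2,numpy as np
COL={"blue":((100,120,60),(130,255,255)),"green":((50,100,50),(85,255,255)),"yellow":((22,130,110),(35,255,255)),"orange":((7,150,130),(18,255,255)),"red":((0,130,60),(5,255,255))}
def cloud(n):
    im,d=arm.grab_frame(n);c=arm.camera_info(n);K,R,t=[np.array(c[k]) for k in("K","R","t")]
    v,u=np.mgrid[:384,:512]
    P=np.stack([(u-K[0,2])*d/K[0,0],(v-K[1,2])*d/K[1,1],d],-1)
    return im,d,(P-t)@R
def mask(im,c):
    return cv2.inRange(cv2.cvtColor(im,cv2.COLOR_RGB2HSV),*map(np.array,COL[c]))>0
def avg(n,k=4):
    a=[cloud(n) for _ in range(k)]
    return a[0][0],np.mean([x[2] for x in a],0)
def rect(P):
    # centre, sizes, angle via min area rect in mm
    (c,s,a)=cv2.minAreaRect((P[:,:2]*1000).astype(np.float32));return np.round(c,1),np.round(s,1),round(a,1)
E
python3 - <<'E'
from h import *
for n in("top","side"):
    im,W=avg(n)
    roi=(W[...,0]>.25)&(W[...,0]<.62)&(W[...,1]<0.0)&(W[...,1]>-.45)
    z=W[...,2]
    print(n,"desk z",np.median(z[roi&(abs(z)<.01)]),z[roi&(abs(z)<.008)].std())
    for c in COL:
        m=mask(im,c)&roi
        if c in("blue","green","yellow"): m1=m&(z>.046)
        elif c=="orange": m1=m&(z>.05)
        else: m1=m&(z>.04)
        P=W[m1]
        if len(P)>3:print(c,m.sum(),len(P),P.mean(0).round(4),rect(P), "zq",np.percentile(P[:,2],[10,50,90]).round(4))
E
```

```text
top desk z -0.0004154379823114848 0.0018206770843736723
blue 108 97 [ 0.5483 -0.0723  0.0713] (array([546.9, -56.7]), array([48.7, 57. ]), 0.7) zq [0.0518 0.0538 0.0562]
green 129 96 [ 0.5534 -0.3139  0.0674] (array([ 551. , -272.9]), array([ 48.1, 119.8]), 3.0) zq [0.051  0.0531 0.0555]
yellow 139 98 [ 0.561  -0.2302  0.0604] (array([ 560.6, -194.6]), array([44.7, 96.6]), 0.6) zq [0.0514 0.0536 0.0554]
orange 9 9 [ 0.4464 -0.1171  0.0606] (array([ 445.1, -118.8]), array([17.3,  6.7]), 14.5) zq [0.059  0.0606 0.0622]
red 34 34 [ 0.4416 -0.0856  0.0542] (array([440.6, -84.6]), array([34.3, 10.3]), 89.8) zq [0.0525 0.0541 0.0562]
side desk z -0.00053788147543596 0.0017517176861222064
blue 298 101 [ 0.5383 -0.08    0.059 ] (array([ 442., -107.]), array([269.7,  29. ]), 15.8) zq [0.0512 0.0535 0.0547]
green 262 123 [ 0.5421 -0.3218  0.0615] (array([ 450.1, -322.1]), array([260.8,  30.6]), 0.4) zq [0.0502 0.0534 0.0545]
yellow 242 115 [ 0.5469 -0.2363  0.0619] (array([ 453.7, -247.6]), array([262.1,  29.7]), 7.0) zq [0.0511 0.0535 0.0547]
orange 40 26 [ 0.4383 -0.1203  0.0583] (array([ 440.3, -119.6]), array([26. ,  7.2]), 2.5) zq [0.0528 0.0594 0.0619]
red 86 86 [ 0.4355 -0.0873  0.0584] (array([ 371.6, -109.4]), array([262.7,  53.9]), 13.6) zq [0.0481 0.0536 0.0547]
```

```bash
cat >> h.py <<'E'
def view(n,k=4):
    a=[];ims=[]
    for _ in range(k):
        im,d,_W=cloud(n);ims.append(im);a.append(np.where(d>0,d,np.nan))
    d=np.nan_to_num(np.nanmedian(a,0));im=np.median(ims,0).astype(np.uint8)
    c=arm.camera_info(n);K,R,t=[np.array(c[k]) for k in("K","R","t")]
    v,u=np.mgrid[:384,:512]
    ray=np.stack([(u-K[0,2])/K[0,0],(v-K[1,2])/K[1,1],np.ones(u.shape)],-1)
    o=-R.T@t;ray=ray@R
    return im,ray*d[...,None]+o,ray,o
def onplane(ray,o,z): return o+ray*((z-o[2])/ray[...,2])[...,None]
def pca(P):
    Q=P[:,:2]*1000;m=Q.mean(0);w,v=np.linalg.eigh(np.cov((Q-m).T));a=v[:,1]
    ang=np.degrees(np.arctan2(a[1],a[0]));return m.round(1),round((ang+90)%180-90,1),np.sqrt(12*w[::-1]).round(1)
def comps(W,ray,o,box,zlo,zhi,zp,mn=6):
    x0,x1,y0,y1=box
    P=W;m=(P[...,0]>x0)&(P[...,0]<x1)&(P[...,1]>y0)&(P[...,1]<y1)&(P[...,2]>zlo)&(P[...,2]<zhi)
    n,l=cv2.connectedComponents(m.astype(np.uint8),connectivity=4)
    Q=onplane(ray,o,zp);r=[]
    for i in range(1,n):
        k=l==i
        if k.sum()>=mn: r.append((int(k.sum()),)+pca(Q[k])+(round(float(np.median(W[k][:,2])),4),))
    return sorted(r,key=lambda e:-e[1][1])
E
python3 - <<'E'
from h import *
for n in("top","side"):
    im,W,ray,o=view(n)
    print(n)
    for nm,a in dict(cass=((.5,.62,-.45,0),.047,.06,.054),lugs=((.39,.49,-.36,-.1),.0555,.066,.061),rod=((.39,.49,-.36,0),.046,.0555,.052),carr=((.37,.5,-.38,-.05),.018,.03,.025),forks=((.62,.75,-.38,-.0),.064,.08,.073),base=((.62,.75,-.38,-.0),.015,.028,.022)).items():
        for r in comps(W,ray,o,*a): print(nm,*r)
E
```

```text
top
cass 105 [550.7 -74.3] -0.2 [51.5 23.9] 0.0537
cass 103 [ 566.4 -154.3] -4.9 [49.8 24.6] 0.0535
cass 105 [ 562.6 -231.9] -1.0 [51.6 23.8] 0.053
cass 107 [ 556.4 -318.6] -14.8 [50.1 25.1] 0.0531
lugs 24 [ 444.4 -117.4] -0.3 [27.2  9.8] 0.0598
lugs 27 [ 447.1 -212.1] -0.7 [30.6  9.7] 0.0607
lugs 24 [ 449.8 -306.7] -1.2 [27.2  9.8] 0.0602
rod 68 [442.1 -85. ] -88.5 [50.7 18.6] 0.053
rod 69 [ 446.2 -170.1] -86.5 [88.  11.3] 0.0492
rod 66 [ 449.2 -262.6] -85.9 [90.7 10.1] 0.049
carr 277 [ 473.4 -210.1] -88.0 [235.1  27.2] 0.0246
carr 268 [ 420.4 -216.3] -87.6 [227.   24.5] 0.0245
forks 8 [ 681.9 -135.4] -89.2 [14.1  6.4] 0.0718
forks 7 [ 702.3 -136.2] -80.7 [13.3  6.1] 0.0726
forks 10 [ 675.3 -264.4] -78.6 [14.   9.2] 0.0718
forks 9 [ 696.4 -265.3] 85.2 [13.4  8.4] 0.0713
base 448 [ 688.6 -194.5] 86.1 [151.7  41.4] 0.0215
base 7 [ 692.9 -281.4] -9.4 [13.9  6.3] 0.0214
base 23 [ 746.2 -330.7] 78.8 [31.2 10.6] 0.0214
side
cass 105 [544.1 -77. ] 1.8 [54.9 25.2] 0.0533
cass 107 [ 561.  -156.4] -4.2 [55.2 24.9] 0.0534
cass 110 [ 557.  -234.9] -1.2 [54.8 24.4] 0.0534
cass 122 [ 551.  -321.4
[... 360 characters left out ...]
7 [ 434.5 -309. ] 51.2 [9.2 7.7] 0.0513
rod 7 [ 444.1 -317.7] -70.5 [12.5  5.8] 0.047
carr 96 [ 473.2 -160.8] -87.9 [87.6 12.6] 0.0243
carr 501 [ 420.3 -218.2] -87.5 [235.3  46.6] 0.0242
carr 105 [ 476.9 -259.1] -87.8 [88.9 12.5] 0.0241
carr 13 [ 477.6 -315.9] 1.2 [15.8  8.9] 0.0251
forks 13 [ 676.  -139.1] 23.1 [17.6 11.4] 0.0696
forks 13 [ 696.6 -140.4] 22.6 [18.  11.5] 0.0704
forks 13 [ 668.5 -266.4] 0.5 [15.2 12.9] 0.0702
forks 13 [ 688.9 -267.5] 12.7 [16.7 11.9] 0.0715
base 452 [ 682.3 -202.8] 87.1 [162.7  45.3] 0.0213
base 31 [ 742.1 -331.7] 78.1 [34.7 15.8] 0.021h.py:21: RuntimeWarning: All-NaN slice encountered
  d=np.nan_to_num(np.nanmedian(a,0));im=np.median(ims,0).astype(np.uint8)
```

```bash
cat >> h.py <<'E'
from scipy.spatial.transform import Rotation as Ro
def row(x,y,z,yaw,s=None):
    "relative row (tool axes) from measured pose to the vertical-tool pose, mm/deg world"
    s=s or arm.observe();R0=Ro.from_euler("xyz",s["tcp_rot"],degrees=True);R1=Ro.from_euler("xyz",[180,0,yaw],degrees=True)
    d=R0.inv().apply(np.array([x,y,z])-np.array(s["ee_pos"])*1000)
    print("row",(R0.inv()*R1).as_rotvec(degrees=True).round(2),d.round(1),"now",(np.array(s["ee_pos"])*1000).round(1),np.round(s["tcp_rot"],2),"F",np.round(s["wrist_force"],1),"gap",round(s["finger_gap"]*1000,1),round(s["gripper_force"],1),"t",round(s["time_s"],2))
E
python3 - <<'E'
from h import *
row(442,-86,200,91.6)
for n in("top","side"):
    im,W,ray,o=view(n,2)
    for r in comps(W,ray,o,(.65,.95,-.15,.1),.135,.165,.151): print(n,"bottle",*r)
    for r in comps(W,ray,o,(.4,.8,-.05,.35),.06,.15,.1,12): print(n,"stem?",*r)
E
python3 -m inch '0 0 0 0 0 0 0'
```

```text
row [-0.   -0.   64.23] [-438.5 -472.5   -5.5] now [235.4 524.6 194.5] [-180.     -0.    155.83] F [ 0.1  0.1 -0.1] gap 94.2 0.0 t 0.9
top bottle 87 [791.4 -10.3] -20.4 [31.4 28.8] 0.149
top stem? 31 [485.2 338.7] -5.5 [56.2 10.8] 0.0856
top stem? 107 [562.6 286.8] -43.8 [84.6 14.4] 0.0643
top stem? 24 [688.2 162.6] 20.7 [20.  14.3] 0.0659
top stem? 25 [580.9 146.2] -43.0 [44.5  6.3] 0.081
top stem? 204 [779.2  -6.2] 88.9 [58.5 44. ] 0.1113
top stem? 16 [805.5 -14.2] 89.3 [22.2 11.7] 0.1482
side bottle 77 [779.3 -15.9] 13.4 [47.  30.8] 0.1482
side stem? 99 [455.8 322.9] 9.2 [63.4 26. ] 0.0763
side stem? 1347 [587.  230.1] -77.8 [217.4 136.5] 0.0646
side stem? 379 [777.1 -14.2] 16.4 [132.3  55.6] 0.1038
time_s: 1.18
ee_pos: [0.2354, 0.5246, 0.1946]
tcp_rot: [180.0, -0.0, 155.8]
wrist_force: [-0.5, 1.1, -0.1]
finger_gap: 0.0938
gripper_force: 0.0h.py:21: RuntimeWarning: All-NaN slice encountered
  d=np.nan_to_num(np.nanmedian(a,0));im=np.median(ims,0).astype(np.uint8)
```

```bash
python3 -m inch '0 0 0 -41 -44 0 0;0 0 0 -82 -88 0 0;0 0 0 -123 -132 0 0;0 0 14 -180 -195 0 0;0 0 64.2 -438.5 -472.5 -5 0;0 0 64.2 -438.5 -472.5 -5 0;0 0 64.2 -438.5 -472.5 -5 0;0 0 64.2 -438.5 -472.5 -5 0;0 0 64.2 -438.5 -472.5 -5 0;0 0 64.2 -438.5 -472.5 -5 0;0 0 64.2 -438.5 -472.5 -5 0;0 0 64.2 -438.5 -472.5 -5 0;0 0 64.2 -438.5 -472.5 -5 0;0 0 64.2 -438.5 -472.5 -5 0;0 0 64.2 -438.5 -472.5 -5 0;0 0 64.2 -438.5 -472.5 -5 0;0 0 64.2 -438.5 -472.5 -5 0;0 0 64.2 -438.5 -472.5 -5 0;0 0 64.2 -438.5 -472.5 -5 0' ; python3 -c "
from h import *
row(442,-86,120,91.6)"
```

```text
time_s: 2.77
ee_pos: [0.4416, -0.0852, 0.1993]
tcp_rot: [-180.0, -0.1, 91.6]
wrist_force: [-0.1, 1.2, -0.3]
finger_gap: 0.0942
gripper_force: 0.0
row [-0.04 -0.05  0.04] [-0.9  0.5 79.3] now [441.6 -85.2 199.3] [-1.7996e+02 -5.0000e-02  9.1640e+01] F [-0.1  1.2 -0.3] gap 94.2 0.0 t 2.77
```

```bash
python3 -m inch '0 0 0 -0.5 0.5 40 0;0 0 0 -0.5 0.5 80 0;0 0 0 -0.5 0.5 120 0;0 0 0 -0.5 0.5 140 0;0 0 0 -0.5 0.5 149 0;0 0 0 -0.5 0.5 149 0;0 0 0 -0.5 0.5 149 0'
python3 - <<'E'
from h import *
row(442,-86,50,91.6)
im,*_=cloud("side")
b=im[120:290,230:390,::-1]
cv2.imwrite("pics/c1.png",cv2.resize(b,None,fx=3.5,fy=3.5,interpolation=cv2.INTER_CUBIC))
E
```

```text
time_s: 3.35
ee_pos: [0.4432, -0.0858, 0.0514]
tcp_rot: [179.9, 0.0, 91.7]
wrist_force: [-0.0, -0.4, 0.3]
finger_gap: 0.094
gripper_force: 0.0
row [0.06 0.02 0.12] [-0.2 -1.2  1.4] now [443.2 -85.8  51.4] [1.7994e+02 2.0000e-02 9.1720e+01] F [-0.  -0.4  0.3] gap 94.0 0.0 t 3.35
```

View pics/c1.png

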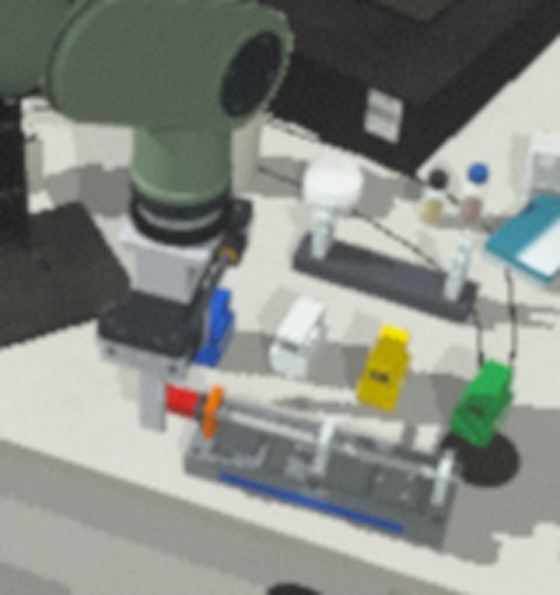

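The near finger stands at crop px (153,400), with the red handle (180,400) between the fingers, so I'll close.

```bash
python3 -m inch '0 0 0 0 0 1 0.5;0 0 0 0 0 1 0.7;0 0 0 0 0 1 0.75;0 0 0 0 0 1 0.77;0 0 0 0 0 1 0.8;0 0 0 0 0 1 0.85;0 0 0 0 0 1 0.95;0 0 0 0 0 1 1;0 0 0 0 0 1 1;0 0 0 0 0 1 1;0 0 0 0 0 1 1' ; python3 -c "
from h import *
row(442,-86,50,91.6)"
```

```text
time_s: 4.32
ee_pos: [0.4425, -0.0865, 0.0495]
tcp_rot: [-180.0, -0.0, 91.6]
wrist_force: [-0.3, 0.1, 0.2]
finger_gap: 0.0242
gripper_force: 0.0
row [-0.01 -0.    0.03] [ 0.5 -0.5 -0.5] now [442.5 -86.5  49.5] [-179.99   -0.     91.63] F [-0.3  0.1  0.2] gap 24.2 0.0 t 4.32
```

```bash
python3 -m inch '0 0 0 0 0 0 1;0 0 0 0 0 0 1;0 0 0 0 0 0 1;0 0 0 0 0 0 1;0 0 0 0 0 0 1' ; python3 -c "
from h import *
row(442,-86,50,91.6)"
```

```text
time_s: 4.73
ee_pos: [0.4426, -0.0865, 0.0496]
tcp_rot: [180.0, 0.0, 91.6]
wrist_force: [-0.2, 0.2, -0.2]
finger_gap: 0.0004
gripper_force: 0.0
row [0.   0.   0.03] [ 0.5 -0.6 -0.4] now [442.6 -86.5  49.6] [180.     0.    91.63] F [-0.2  0.2 -0.2] gap 0.4 0.0 t 4.73
```

Run:
```python
from h import *
im,*_=cloud("side")
im2,*_=cloud("top")
b=np.hstack([cv2.resize(im[180:270,250:350,::-1],(400,360),interpolation=cv2.INTER_CUBIC),cv2.resize(im2[200:290,270:370,::-1],(400,360),interpolation=cv2.INTER_CUBIC)])
cv2.imwrite("pics/c2.png",b)
```

```text
(no output)
```

View pics/c2.png

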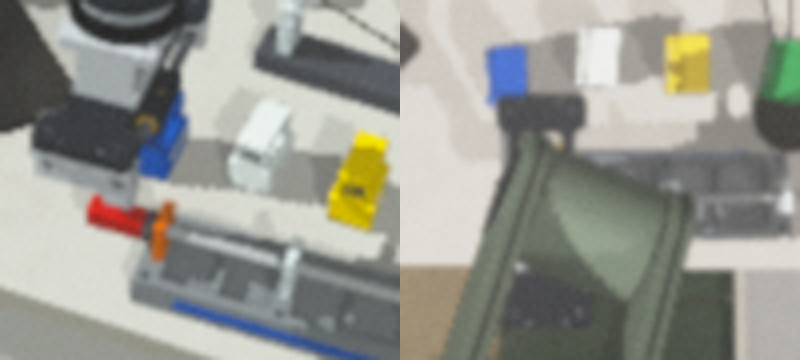

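```bash
cat >> h.py <<'E'
def proj(n,p):
    c=arm.camera_info(n);q=np.array(c["K"])@(np.array(c["R"])@np.array(p)+np.array(c["t"]));return (q[:2]/q[2]).round(1)
E
python3 - <<'E'
from h import *
for p in [(.395,-.0858,.03),(.395,-.0778,.03),(.395,-.0938,.03),(.395,-.0858,.1),(.442,-.063,.047),(.442,-.107,.047),(.442,-.063,.056),(.4426,-.0865,.028),(.354,-.0865,.128),(.354,-.05,.128),(.354,-.124,.128)]: print(p,proj("side",p))
im,W,ray,o=view("side",4)
m=mask(im,"red")&(W[...,0]<.6);ys,xs=np.nonzero(m);print("red px",xs.min(),xs.max(),ys.min(),ys.max(),np.median(W[m],0))
# profile around the gripper: world points along columns
for v in range(222,250,3):
    print(v,[tuple((W[v,u]*1000).astype(int)) for u in range(266,292,4)])
E
```

```text
(0.395, -0.0858, 0.03) [273.1 248.9]
(0.395, -0.0778, 0.03) [270.5 248.1]
(0.395, -0.0938, 0.03) [275.7 249.8]
(0.395, -0.0858, 0.1) [273.4 232.5]
(0.442, -0.063, 0.047) [271.9 231.2]
(0.442, -0.107, 0.047) [286.  235.7]
(0.442, -0.063, 0.056) [271.9 229.2]
(0.4426, -0.0865, 0.028) [279.3 237.8]
(0.354, -0.0865, 0.128) [267.9 236.3]
(0.354, -0.05, 0.128) [255.2 232.2]
(0.354, -0.124, 0.128) [281.2 240.5]
red px 272 286 229 238 [ 0.4341758  -0.08630392  0.05312254]
222 [(np.int64(360), np.int64(-78), np.int64(172)), (np.int64(354), np.int64(-91), np.int64(184)), (np.int64(353), np.int64(-103), np.int64(190)), (np.int64(352), np.int64(-114), np.int64(195)), (np.int64(360), np.int64(-121), np.int64(190)), (np.int64(524), np.int64(-77), np.int64(10)), (np.int64(525), np.int64(-89), np.int64(15))]
225 [(np.int64(361), np.int64(-78), np.int64(160)), (np.int64(361), np.int64(-89), np.int64(165)), (np.int64(360), np.int64(-100), np.int64(170)), (np.int64(360), np.int64(-111), np.int64(174)), (np.int64(361), np.int64(-121), np.int64(178)), (np.int64(523), np.int64(-78), np.int64(0)), (np.int6
[... 2085 characters left out ...]
3), np.int64(-2)), (np.int64(429), np.int64(-75), np.int64(0)), (np.int64(435), np.int64(-85), np.int64(-1)), (np.int64(440), np.int64(-96), np.int64(-2)), (np.int64(425), np.int64(-113), np.int64(22)), (np.int64(429), np.int64(-124), np.int64(23))]
249 [(np.int64(409), np.int64(-57), np.int64(0)), (np.int64(413), np.int64(-68), np.int64(1)), (np.int64(420), np.int64(-79), np.int64(-1)), (np.int64(424), np.int64(-90), np.int64(-1)), (np.int64(428), np.int64(-101), np.int64(0)), (np.int64(411), np.int64(-119), np.int64(27)), (np.int64(422), np.int64(-127), np.int64(19))]h.py:21: RuntimeWarning: All-NaN slice encountered
  d=np.nan_to_num(np.nanmedian(a,0));im=np.median(ims,0).astype(np.uint8)
```

Run:
```python
from h import *
print(arm.tcp_to_tips,[a for a in dir(arm) if a[0]!="_"])
s=arm.observe();print(np.round(s["q"],2),s["ee_pos"])
im,W,ray,o=view("side",4)
for v in range(200,236,2):
    print(v,[tuple((W[v,u]*1000).astype(int).tolist()) for u in range(258,288,5)])
```

```text
0.022 ['IKError', 'camera_info', 'grab_frame', 'observe', 'sign_off', 'tcp_to_tips']
[-22.08   7.25 112.82  -0.    59.93 -23.71] [ 0.44257015 -0.08649959  0.04956408]
200 [(582, 42, 10), (590, 28, 8), (401, -66, 210), (398, -81, 218), (401, -94, 220), (406, -106, 220)]
202 [(574, 39, 9), (583, 25, 6), (400, -67, 204), (399, -81, 210), (401, -94, 213), (406, -106, 213)]
204 [(565, 35, 9), (572, 21, 8), (396, -68, 200), (400, -81, 202), (401, -94, 206), (402, -108, 211)]
206 [(557, 32, 9), (566, 18, 6), (389, -71, 201), (396, -83, 200), (401, -94, 199), (400, -108, 206)]
208 [(550, 28, 7), (379, -61, 199), (384, -73, 199), (389, -85, 199), (394, -97, 199), (399, -109, 199)]
210 [(544, 26, 4), (372, -64, 200), (375, -77, 201), (381, -88, 201), (387, -100, 199), (397, -110, 194)]
212 [(361, -55, 199), (365, -67, 200), (371, -79, 199), (376, -91, 199), (381, -102, 199), (417, -103, 165)]
214 [(353, -59, 201), (359, -70, 199), (362, -82, 201), (369, -93, 199), (375, -105, 198), (378, -117, 200)]
216 [(351, -60, 196), (352, -73, 200), (358, -84, 199), (361, -96, 201), (367, -107, 199), (373
[... 366 characters left out ...]
-69, 160), (361, -83, 166), (360, -97, 172), (355, -113, 184), (445, -95, 88)]
226 [(485, 1, -1), (492, -13, -2), (359, -84, 160), (360, -97, 165), (361, -111, 170), (448, -94, 76)]
228 [(478, -2, -1), (482, -17, 0), (487, -31, 1), (493, -46, 1), (362, -110, 161), (447, -94, 69)]
230 [(470, -5, -1), (476, -19, -1), (483, -33, -2), (441, -66, 54), (427, -87, 77), (499, -77, 0)]
232 [(461, -9, 0), (467, -23, 0), (472, -38, 1), (433, -69, 54), (439, -82, 54), (443, -96, 56)]
234 [(454, -12, 0), (462, -25, -2), (466, -40, -1), (431, -70, 49), (434, -85, 52), (439, -98, 53)]h.py:21: RuntimeWarning: All-NaN slice encountered
  d=np.nan_to_num(np.nanmedian(a,0));im=np.median(ims,0).astype(np.uint8)
```

The fingers closed just above the handle, so the tool is really about 30 mm higher than reported. I'll open, then measure the fingertip height in the side view.

```bash
python3 -m inch '0 0 0 0 0 -2 0;0 0 0 0 0 -2 0;0 0 0 0 0 -2 0;0 0 0 0 0 -2 0;0 0 0 0 0 -2 0;0 0 0 0 0 -2 0;0 0 0 0 0 -2 0;0 0 0 0 0 -2 0;0 0 0 0 0 -2 0;0 0 0 0 0 -2 0;0 0 0 0 0 -2 0;0 0 0 0 0 -2 0'
cat >> h.py <<'E'
def tips():
    "near-finger points in the side view"
    s=arm.observe();p=np.array(s["ee_pos"]);im,W,ray,o=view("side",4)
    m=(abs(W[...,1]-p[1])<.02)&(W[...,0]<p[0]-.03)&(W[...,0]>p[0]-.075)&(W[...,2]>.015)&(W[...,2]<p[2]+.08)
    P=W[m]*1000;print("finger n",len(P),"z pct",np.percentile(P[:,2],[0,3,10,50]).round(1),"x,y mean",P[:,:2].mean(0).round(1),"y pct",np.percentile(P[:,1],[3,97]).round(1),"tcp",(p*1000).round(1))
E
python3 -W ignore -c "
from h import *
row(442,-86,50,91.6);tips()"
```

```text
time_s: 6.23
ee_pos: [0.4426, -0.0865, 0.0515]
tcp_rot: [180.0, 0.0, 91.6]
wrist_force: [0.6, 0.4, -0.2]
finger_gap: 0.0773
gripper_force: 0.0
row [0.   0.   0.03] [ 0.5 -0.6  1.5] now [442.6 -86.5  51.5] [180.     0.    91.63] F [ 0.6  0.4 -0.2] gap 77.3 0.0 t 6.23
finger n 110 z pct [ 65.7  72.9  76.8 101.5] x,y mean [388.3 -88.8] y pct [-96.8 -78.9] tcp [442.6 -86.5  51.5]
```

```bash
python3 -m inch '0 0 0 0 0 10 0;0 0 0 0 0 20 0;0 0 0 0 0 28 0;0 0 0 0 0 30 0;0 0 0 0 0 30 0' ; python3 -W ignore -c "
from h import *
row(442,-86,17,91.6);tips()"
```

```text
time_s: 6.85
ee_pos: [0.4411, -0.086, 0.02]
tcp_rot: [-179.8, -0.1, 91.6]
wrist_force: [-0.6, -0.2, 0.1]
finger_gap: 0.094
gripper_force: 0.0
row [-0.18 -0.08  0.03] [-0.1  0.9  3. ] now [441.1 -86.   20. ] [-1.7982e+02 -8.0000e-02  9.1630e+01] F [-0.6 -0.2  0.1] gap 94.0 0.0 t 6.85
finger n 112 z pct [35.2 40.3 45.6 69.5] x,y mean [382.4 -88.7] y pct [-96.8 -78.5] tcp [441.1 -86.   20. ]
```

```bash
python3 -m inch '0 0 0 0 1 3 0.6;0 0 0 0 1 3 1;0 0 0 0 1 3 1;0 0 0 0 1 3 1;0 0 0 0 1 3 1;0 0 0 0 1 3 1;0 0 0 0 1 3 1;0 0 0 0 1 3 1;0 0 0 0 1 3 1;0 0 0 0 1 3 1;0 0 0 0 1 3 1;0 0 0 0 1 3 1;0 0 0 0 1 3 1;0 0 0 0 1 3 1;0 0 0 0 1 3 1;0 0 0 0 1 3 1' ; python3 -W ignore -c "
from h import *
row(442,-86,17,91.6)"
```

```text
time_s: 8.38
ee_pos: [0.4434, -0.0864, 0.0185]
tcp_rot: [-180.0, -0.0, 91.6]
wrist_force: [-1.3, 0.2, 0.7]
finger_gap: 0.0177
gripper_force: 30.0
row [-0.02 -0.    0.03] [ 0.5 -1.4  1.5] now [443.4 -86.4  18.5] [-179.98   -0.     91.63] F [-1.3  0.2  0.7] gap 17.7 30.0 t 8.38
```

```bash
python3 -m inch '0 0 0 5 0 0 1;0 0 0 12 0 0 1;0 0 0 20 0 0 1;0 0 0 28 0 0 1;0 0 0 30 0 0 1' ; python3 -W ignore -c "
from h import *
row(442,-86,17,91.6)"
```

```text
time_s: 8.8
ee_pos: [0.4423, -0.0549, 0.0184]
tcp_rot: [-180.0, -0.0, 91.7]
wrist_force: [-0.6, -1.4, 0.7]
finger_gap: 0.0177
gripper_force: 30.0
row [-0.03 -0.03  0.11] [-31.   -1.3   1.4] now [442.3 -54.9  18.4] [-1.7997e+02 -3.0000e-02  9.1710e+01] F [-0.6 -1.4  0.7] gap 17.7 30.0 t 8.8
```

Low drag, so I'll keep drawing it out.

```bash
python3 -m inch '0 0 0 15 0 0 1;0 0 0 35 0 0 1;0 0 0 55 0 0 1;0 0 0 75 0 0 1;0 0 0 95 0 0 1;0 0 0 115 0 0 1;0 0 0 135 0 0 1;0 0 0 155 0 0 1;0 0 0 175 0 0 1;0 0 0 190 0 0 1;0 0 0 200 0 0 1;0 0 0 200 0 0 1;0 0 0 200 0 0 1' ; python3 -W ignore - <<'E'
from h import *
row(434,200,80,91.6)
im,W,ray,o=view("side",2)
cv2.imwrite("pics/d1.png",cv2.resize(im[130:290,180:380,::-1],None,fx=3.5,fy=3.5,interpolation=cv2.INTER_CUBIC))
E
```

```text
time_s: 9.88
ee_pos: [0.4368, 0.1438, 0.0184]
tcp_rot: [-180.0, 0.0, 91.7]
wrist_force: [0.2, 0.3, -0.0]
finger_gap: 0.018
gripper_force: 30.0
row [-0.01  0.02  0.13] [ 56.3  -1.1 -61.6] now [436.8 143.8  18.4] [-1.7999e+02  2.0000e-02  9.1730e+01] F [ 0.2  0.3 -0. ] gap 18.0 30.0 t 9.88
```

View pics/d1.png

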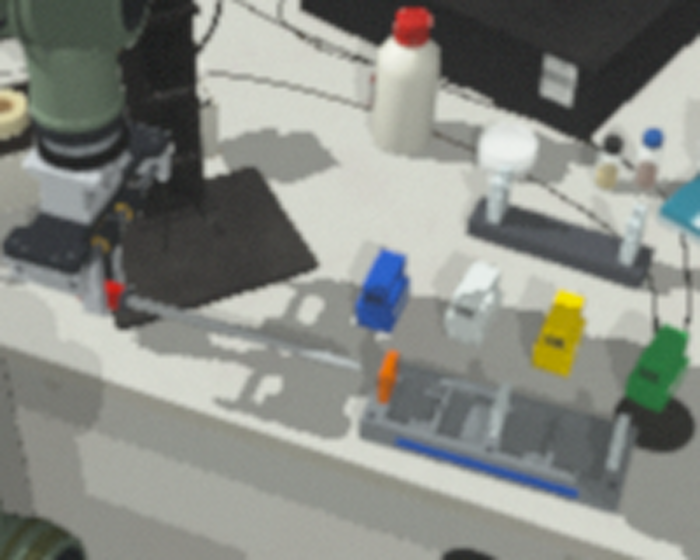

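The rod is out of the orange lug: its tip is at crop px (358,362) and the lug at (387,375). I'll lift it and carry it over the rest.

```bash
python3 -m inch '0 0 0 0 0 -25 1;0 0 0 0 0 -55 1;0 0 0 0 0 -85 1;0 0 0 -30 0 -85 1;0 0 1 -65 0 -85 1;0 0 2 -100 0 -85 1;0 0 3 -135 0 -85 1;0 0 4.4 -170 20 -85 1;0 0 4.4 -205 45 -85 1;0 0 4.4 -235 75 -85 1;0 0 4.4 -251 105 -85 1;0 0 4.4 -251 140 -85 1;0 0 4.4 -251 175 -85 1;0 0 4.4 -251 205 -85 1;0 0 4.4 -251 230 -85 1;0 0 4.4 -251 245 -85 1;0 0 4.4 -251 249.6 -85 1;0 0 4.4 -251 249.6 -85 1;0 0 4.4 -251 249.6 -85 1' ; python3 -W ignore - <<'E'
from h import *
row(693.9,-99.5,103,87.25)
im,W,ray,o=view("top",4)
print("axis z->")
for a in [((.62,.75,-.4,-.13),.11,.16,.133),((.62,.75,-.38,-.1),.064,.08,.073)]:
    for r in comps(W,ray,o,*a,mn=4): print(*r)
cv2.imwrite("pics/e1.png",cv2.resize(im[130:260,250:390,::-1],None,fx=4.5,fy=4.5,interpolation=cv2.INTER_CUBIC))
E
```

```text
time_s: 11.57
ee_pos: [0.6924, -0.1009, 0.1029]
tcp_rot: [-179.9, -0.0, 87.2]
wrist_force: [-0.1, -0.3, -0.7]
finger_gap: 0.018
gripper_force: 30.0
row [-0.11 -0.01 -0.07] [ 1.5  1.4 -0.1] now [ 692.4 -100.9  102.9] [-1.7989e+02 -1.0000e-02  8.7180e+01] F [-0.1 -0.3 -0.7] gap 18.0 30.0 t 11.57
axis z->
22 [ 688.7 -174.2] 84.9 [24.6  9.9] 0.1335
97 [ 682.5 -281.1] 87.1 [106.4   9.7] 0.1335
11 [ 675.2 -264. ] -86.2 [15.   8.9] 0.0718
4 [ 698.7 -265.1] -89.4 [15.2  nan] 0.0719
```

View pics/e1.png

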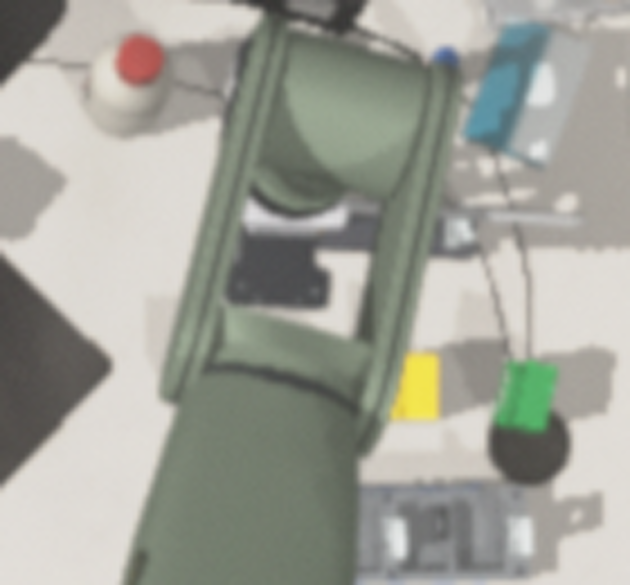

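The rod hangs over the rest and is visible right of the arm at crop px (530,218). It needs about +2 mm in x, then I'll lower it with force checks.

```bash
python3 -m inch '0 0 0 1 2 10 1;0 0 0 1 2 30 1;0 0 0 1 2 45 1;0 0 0 1 2 50 1;0 0 0 1 2 50 1' ; python3 -W ignore - <<'E'
from h import *
row(694.5,-99.5,31.5,87.25)
im,W,ray,o=view("top",4)
for a in [((.62,.75,-.4,-.13),.075,.11,.083),]:
    for r in comps(W,ray,o,*a,mn=4): print(*r)
E
```

```text
time_s: 12.18
ee_pos: [0.6933, -0.0988, 0.0502]
tcp_rot: [-179.7, -0.1, 87.2]
wrist_force: [-0.3, 0.8, -0.3]
finger_gap: 0.0174
gripper_force: 30.0
row [-0.32 -0.07 -0.02] [-0.7  1.4 18.7] now [693.3 -98.8  50.2] [-1.7968e+02 -7.0000e-02  8.7230e+01] F [-0.3  0.8 -0.3] gap 17.4 30.0 t 12.18
17 [ 690.7 -171.3] 87.3 [26.3  8.2] 0.0834
83 [ 685.4 -278.7] 87.2 [109.4   8.8] 0.0824
```

```bash
python3 -m inch '0 0 0 0 0 6 1;0 0 0 0 0 12 1;0 0 0 0 0 16 1;0 0 0 0 0 18 1;0 0 0 0 0 18 1' ; python3 -W ignore - <<'E'
from h import *
row(694.5,-99.5,31.5,87.25)
im,W,ray,o=view("top",4)
for a in [((.62,.75,-.4,-.13),.055,.069,.065),]:
    for r in comps(W,ray,o,*a,mn=4): print(*r)
E
```

```text
time_s: 12.8
ee_pos: [0.6948, -0.0992, 0.0343]
tcp_rot: [-179.9, -0.0, 87.2]
wrist_force: [-0.1, 0.3, -0.0]
finger_gap: 0.0178
gripper_force: 30.0
row [-0.11 -0.03 -0.02] [-0.3 -0.3  2.8] now [694.8 -99.2  34.3] [-1.7989e+02 -3.0000e-02  8.7230e+01] F [-0.1  0.3 -0. ] gap 17.8 30.0 t 12.8
18 [ 691.5 -167.9] 84.5 [23.2  9.7] 0.0649
4 [ 673.  -260.7] 72.0 [11.8  4.9] 0.0636
91 [ 686.5 -275.4] 86.5 [106.6  10.6] 0.065
```

```bash
python3 -m inch '0 0 0 0 0 1 1;0 0 0 0 0 2 1;0 0 0 0 0 3 1;0 0 0 0 0 3 1' ; python3 -W ignore -c "
from h import *
row(694.5,-99.5,31.5,87.25)"
```

```text
time_s: 13.33
ee_pos: [0.696, -0.0995, 0.0331]
tcp_rot: [180.0, 0.0, 87.2]
wrist_force: [0.0, -0.1, 0.1]
finger_gap: 0.0175
gripper_force: 30.0
row [ 0.03  0.01 -0.02] [-0.1 -1.5  1.6] now [696.  -99.5  33.1] [1.7997e+02 1.0000e-02 8.7230e+01] F [ 0.  -0.1  0.1] gap 17.5 30.0 t 13.33
```

```bash
python3 -m inch '0 0 0 0 0 1.5 1;0 0 0 0 0 1.5 1;0 0 0 0 0 1.5 1;0 0 0 0 0 1.5 1' ; python3 -W ignore - <<'E'
from h import *
row(694.5,-99.5,31.5,87.25)
im,W,ray,o=view("top",4)
for a in [((.62,.75,-.4,-.13),.055,.069,.065),]:
    for r in comps(W,ray,o,*a,mn=4): print(*r)
E
```

```text
time_s: 13.67
ee_pos: [0.6961, -0.0995, 0.0325]
tcp_rot: [179.9, 0.0, 87.2]
wrist_force: [-1.2, 0.1, 4.6]
finger_gap: 0.0172
gripper_force: 30.0
row [ 0.05  0.02 -0.02] [-0.1 -1.6  1. ] now [696.1 -99.5  32.5] [1.7995e+02 2.0000e-02 8.7230e+01] F [-1.2  0.1  4.6] gap 17.2 30.0 t 13.67
18 [ 691.4 -168.1] 83.8 [23.9  9.1] 0.0639
5 [ 672.8 -262.3] 79.6 [15.7  4.5] 0.0645
96 [ 686.4 -276. ] 86.4 [107.4  11. ] 0.0637
```

Seated, with 4.6 N of contact. Releasing and rising.

```bash
python3 -m inch '0 0 0 0 0 -0.5 0.6;0 0 0 0 0 -0.5 0.5;0 0 0 0 0 -0.5 0.4;0 0 0 0 0 -0.5 0.3;0 0 0 0 0 -0.5 0.3;0 0 0 0 0 -0.5 0.3;0 0 0 0 0 -20 0.2;0 0 0 0 0 -50 0;0 0 0 0 0 -85 0;0 0 0 0 -41 -85 0;0 0 0 0 -82 -85 0;0 0 0 0 -120 -85 0;0 0 0 0 -145 -85 0;0 0 0 0 -145 -85 0'
cat >> h.py <<'E'
def cass(n="top",k=4):
    im,W,ray,o=view(n,k)
    for r in comps(W,ray,o,(.38,.64,-.45,0.02),.0475,.058,.054,30): print("cass",*r)
    for r in comps(W,ray,o,(.38,.50,-.4,-.05),.0585,.068,.064,8): print("high",*r)
    for r in comps(W,ray,o,(.62,.75,-.4,-.05),.055,.07,.065,8): print("rod",*r)
    return im
E
python3 -W ignore - <<'E'
from h import *
row(550.7,-74.3,110,89.8)
im=cass()
im=cloud("side")[0]
cv2.imwrite("pics/f1.png",cv2.resize(im[110:290,230:400,::-1],None,fx=3.3,fy=3.3,interpolation=cv2.INTER_CUBIC))
E
```

```text
time_s: 15.03
ee_pos: [0.545, -0.0912, 0.1148]
tcp_rot: [-179.6, -0.1, 87.2]
wrist_force: [-0.4, 1.5, -0.9]
finger_gap: 0.0935
gripper_force: 0.0
row [-0.36 -0.08 -2.59] [17.1  4.9  4.8] now [545.  -91.2 114.8] [-1.7964e+02 -7.0000e-02  8.7210e+01] F [-0.4  1.5 -0.9] gap 93.5 0.0 t 15.03
cass 106 [ 556.5 -318.7] -14.3 [50.1 24.9] 0.053
high 20 [ 443.  -117.2] 0.5 [24.2  9.6] 0.0621
high 20 [ 450.9 -305.9] 3.0 [25.7  9.1] 0.0606
rod 252 [ 688.6 -197.2] 87.0 [266.6  14.7] 0.0638
```

View pics/f1.png

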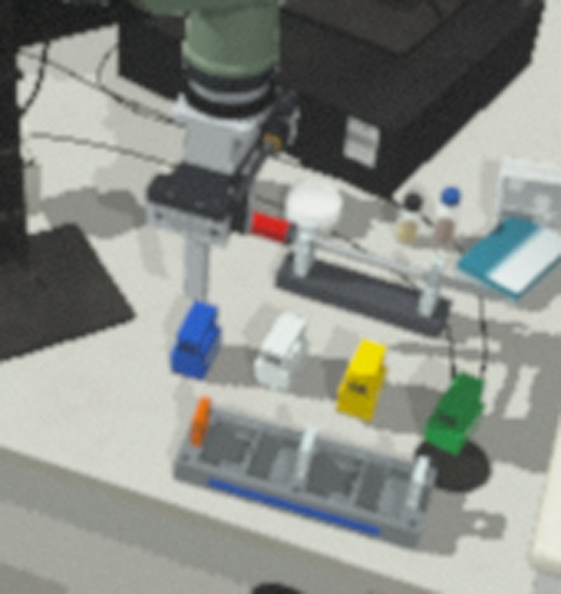

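The rod lies in both forks, with the red handle at crop px (270,225). Next is the blue cassette.

```bash
python3 -m inch '0 0 -2.6 17 5 20 0;0 0 -2.6 17 5 45 0;0 0 -2.6 17 5 75 0;0 0 -2.6 17 5 95 0;0 0 -2.6 17 5 102 0;0 0 -2.6 17 5 102 0;0 0 -2.6 17 5 102 0' ; python3 -W ignore - <<'E'
from h import *
row(550.7,-74.3,11,89.8);tips()
E
```

```text
time_s: 15.87
ee_pos: [0.5579, -0.0759, 0.0144]
tcp_rot: [180.0, 0.0, 89.8]
wrist_force: [0.8, -1.5, -0.1]
finger_gap: 0.0941
gripper_force: 0.0
row [0.04 0.01 0.04] [ 1.6 -7.2  3.4] now [557.9 -75.9  14.4] [1.7996e+02 1.0000e-02 8.9840e+01] F [ 0.8 -1.5 -0.1] gap 94.1 0.0 t 15.87
finger n 140 z pct [15.2 19.  25.6 55.2] x,y mean [505.2 -78.8] y pct [-90.2 -66.1] tcp [557.9 -75.9  14.4]
```

```bash
python3 -m inch '0 0 0 1.6 -7.2 3 0;0 0 0 1.6 -7.2 3 0.2;0 0 0 1.6 -7.2 3 1;0 0 0 1.6 -7.2 3 1;0 0 0 1.6 -7.2 3 1;0 0 0 1.6 -7.2 3 1;0 0 0 1.6 -7.2 3 1;0 0 0 1.6 -7.2 3 1;0 0 0 1.6 -7.2 3 1;0 0 0 1.6 -7.2 3 1;0 0 0 1.6 -7.2 3 1;0 0 0 1.6 -7.2 3 1' ; python3 -W ignore - <<'E'
from h import *
row(550.7,-74.3,11,89.8)
E
```

```text
time_s: 17.07
ee_pos: [0.5497, -0.0741, 0.0111]
tcp_rot: [180.0, 0.0, 89.8]
wrist_force: [0.5, -0.3, -0.6]
finger_gap: 0.0497
gripper_force: 30.0
row [0.03 0.01 0.03] [-0.1  1.   0.1] now [549.7 -74.1  11.1] [1.7997e+02 1.0000e-02 8.9830e+01] F [ 0.5 -0.3 -0.6] gap 49.7 30.0 t 17.07
```

```bash
python3 -m inch '0 0 0 0 0 -20 1;0 0 0 0 0 -50 1;0 0 0 0 0 -75 1;0 0 -1.8 -20 -30 -75 1;0 0 -1.8 -40 -60 -75 1;0 0 -1.8 -60 -90 -75 1;0 0 -1.8 -69.3 -104.4 -75 1;0 0 -1.8 -69.3 -104.4 -75 1;0 0 -1.8 -69.3 -104.4 -75 1;0 0 -1.8 -69.3 -104.4 -75 1;0 0 -1.8 -69.3 -104.4 -75 1' ; python3 -W ignore - <<'E'
from h import *
row(445.1,-143.1,36,91.63)
E
```

```text
time_s: 17.98
ee_pos: [0.4459, -0.1427, 0.0862]
tcp_rot: [180.0, -0.0, 91.7]
wrist_force: [0.3, -0.1, -1.7]
finger_gap: 0.0501
gripper_force: 30.0
row [ 0.04 -0.    0.06] [-0.4 -0.8 50.2] now [ 445.9 -142.7   86.2] [179.96  -0.    91.69] F [ 0.3 -0.1 -1.7] gap 50.1 30.0 t 17.98
```

```bash
python3 -m inch '0 0 0 -0.4 -0.8 15 1;0 0 0 -0.4 -0.8 35 1;0 0 0 -0.4 -0.8 47 1;0 0 0 -0.4 -0.8 51 1;0 0 0 -0.4 -0.8 54 1;0 0 0 -0.4 -0.8 54 1;0 0 0 -0.4 -0.8 54 1' ; python3 -W ignore -c "
from h import *
row(445.1,-143.1,21,91.63)"
```

```text
time_s: 18.57
ee_pos: [0.445, -0.1436, 0.0326]
tcp_rot: [179.9, 0.0, 91.7]
wrist_force: [0.3, -0.2, -0.6]
finger_gap: 0.0501
gripper_force: 30.0
row [0.06 0.03 0.04] [ 0.5  0.1 11.6] now [ 445.  -143.6   32.6] [1.7994e+02 3.0000e-02 9.1670e+01] F [ 0.3 -0.2 -0.6] gap 50.1 30.0 t 18.57
```

No contact with the bottom 3–4 mm inside, so I'll press on down.

```bash
python3 -m inch '0 0 0 0.5 0 3 1;0 0 0 0.5 0 6 1;0 0 0 0.5 0 9 1;0 0 0 0.5 0 11 1;0 0 0 0.5 0 12 1;0 0 0 0.5 0 12 1;0 0 0 0.5 0 12 1' ; python3 -W ignore -c "
from h import *
row(445.1,-143.1,21,91.63)"
```

```text
time_s: 19.15
ee_pos: [0.4441, -0.1431, 0.021]
tcp_rot: [-180.0, -0.0, 91.6]
wrist_force: [-2.6, 1.3, 7.4]
finger_gap: 0.05
gripper_force: 30.0
row [-0.01 -0.01  0.  ] [-0.1  1.  -0. ] now [ 444.1 -143.1   21. ] [-1.7999e+02 -1.0000e-02  9.1630e+01] F [-2.6  1.3  7.4] gap 50.0 30.0 t 19.15
```

```bash
python3 -m inch '0 0 0 0 1 1 1;0 0 0 0 1 2 1;0 0 0 0 1 2 1;0 0 0 0 1 2 1' ; python3 -W ignore -c "
from h import *
row(445.1,-143.1,21,91.63)"
```

```text
time_s: 19.48
ee_pos: [0.4442, -0.1431, 0.0209]
tcp_rot: [-179.8, -0.0, 91.7]
wrist_force: [-11.2, 3.0, 24.8]
finger_gap: 0.0498
gripper_force: 30.0
row [-0.18 -0.02  0.04] [-0.   0.9 -0.1] now [ 444.2 -143.1   20.9] [-1.7982e+02 -2.0000e-02  9.1670e+01] F [-11.2   3.   24.8] gap 49.8 30.0 t 19.48
```

Blue is seated. I'll release, rise, and check.

```bash
python3 -m inch '0 0 0 0 -1 -2 1;0 0 0 0 -1 -2 0.3;0 0 0 0 -1 -2 0.3;0 0 0 0 -1 -2 0.3;0 0 0 0 -1 -2 0.3;0 0 0 0 -1 -2 0.2;0 0 0 0 -1 -30 0.1;0 0 0 0 -1 -70 0;0 0 0 0 30 -100 0;0 0 0 0 70 -100 0;0 0 0 0 110 -100 0;0 0 0 0 110 -100 0;0 0 0 0 110 -100 0;0 0 0 0 110 -100 0' ; python3 -W ignore - <<'E'
from h import *
row(566.4,-154.3,40,85.1)
cass()
im,W,ray,o=view("side",4)
for r in comps(W,ray,o,(.38,.64,-.45,0.02),.0475,.058,.054,30): print("side cass",*r)
for r in comps(W,ray,o,(.38,.50,-.4,-.05),.0585,.068,.064,8): print("side high",*r)
E
```

```text
time_s: 20.65
ee_pos: [0.5537, -0.1394, 0.1168]
tcp_rot: [-179.8, -0.1, 91.7]
wrist_force: [-0.3, 0.4, -0.5]
finger_gap: 0.094
gripper_force: 0.0
row [-0.17 -0.05  6.55] [-15.4  12.5  76.7] now [ 553.7 -139.4  116.8] [-1.7983e+02 -6.0000e-02  9.1650e+01] F [-0.3  0.4 -0.5] gap 94.0 0.0 t 20.65
cass 32 [ 553.6 -326.9] -16.1 [50.8  7.7] 0.0532
high 60 [ 444.2 -144.6] 18.9 [30.5 22.6] 0.0628
high 23 [ 446.1 -211.5] -1.7 [29.   9.9] 0.0606
high 20 [ 451.8 -306.3] 2.7 [24.8  9.1] 0.0619
rod 254 [ 689.3 -192.9] 87.1 [268.6  14.1] 0.0636
side cass 105 [ 561.5 -156.4] -4.6 [54.3 24.8] 0.0532
side cass 110 [ 557. -235.] 0.1 [54.8 24.5] 0.0532
side cass 122 [ 551.  -321.3] -13.4 [54.9 24.7] 0.0535
side high 22 [ 437.4 -120.4] 4.3 [29.3  8.9] 0.0606
side high 126 [ 439.7 -146.1] 3.0 [54.1 24.5] 0.0634
side high 23 [ 442.7 -214.4] -0.9 [28.8  8.3] 0.0607
side high 25 [ 445.8 -309. ] 0.2 [32.2  8.4] 0.0607
```

```bash
python3 -m inch '0 0 6.5 -15.4 12.5 25 0;0 0 6.5 -15.4 12.5 60 0;0 0 6.5 -15.4 12.5 85 0;0 0 6.5 -15.4 12.5 95 0;0 0 6.5 -15.4 12.5 95 0;0 0 6.5 -15.4 12.5 95 0;0 0 6.5 -15.4 12.5 95 0' ; python3 -W ignore - <<'E'
from h import *
row(566.4,-154.3,11,85.1)
E
```

```text
time_s: 21.63
ee_pos: [0.5696, -0.1555, 0.025]
tcp_rot: [179.8, 0.1, 85.1]
wrist_force: [0.8, -0.1, 0.1]
finger_gap: 0.0938
gripper_force: 0.0
row [0.19 0.06 0.04] [ 1.  -3.3 14. ] now [ 569.6 -155.5   25. ] [1.7981e+02 6.0000e-02 8.5140e+01] F [ 0.8 -0.1  0.1] gap 93.8 0.0 t 21.63
```

```bash
python3 -m inch '0 0 0 1 -3 10 0;0 0 0 1 -3 14 0;0 0 0 1 -3 14 0.3;0 0 0 1 -3 14 1;0 0 0 1 -3 14 1;0 0 0 1 -3 14 1;0 0 0 1 -3 14 1;0 0 0 1 -3 14 1;0 0 0 1 -3 14 1;0 0 0 1 -3 14 1;0 0 0 1 -3 14 1;0 0 0 1 -3 14 1;0 0 0 1 -3 14 1' ; python3 -W ignore - <<'E'
from h import *
row(445,-186.1,86,91.63)
E
```

```text
time_s: 22.72
ee_pos: [0.5654, -0.1537, 0.0092]
tcp_rot: [180.0, 0.0, 85.1]
wrist_force: [0.7, -0.9, 1.0]
finger_gap: 0.0499
gripper_force: 30.0
row [ 0.04  0.01 -6.5 ] [ -42.5 -117.2  -76.8] now [ 565.4 -153.7    9.2] [1.7996e+02 1.0000e-02 8.5130e+01] F [ 0.7 -0.9  1. ] gap 49.9 30.0 t 22.72
```

```bash
python3 -m inch '0 0 0 0 0 -20 1;0 0 0 0 0 -50 1;0 0 0 0 0 -77 1;0 0 -2 -10 -30 -77 1;0 0 -4 -20 -60 -77 1;0 0 -6.5 -35 -95 -77 1;0 0 -6.5 -42 -117 -77 1;0 0 -6.5 -42 -117 -77 1;0 0 -6.5 -42 -117 -60 1;0 0 -6.5 -42 -117 -40 1;0 0 -6.5 -42 -117 -35 1;0 0 -6.5 -42 -117 -35 1;0 0 -6.5 -42 -117 -35 1;0 0 -6.5 -42 -117 -35 1' ; python3 -W ignore - <<'E'
from h import *
row(445,-185.5,19.2,91.63)
E
```

```text
time_s: 23.88
ee_pos: [0.446, -0.1859, 0.0448]
tcp_rot: [179.9, 0.0, 91.7]
wrist_force: [0.0, 0.6, -1.0]
finger_gap: 0.0499
gripper_force: 30.0
row [0.07 0.05 0.02] [ 0.4 -1.  25.6] now [ 446.  -185.9   44.8] [1.7993e+02 5.0000e-02 9.1650e+01] F [ 0.   0.6 -1. ] gap 49.9 30.0 t 23.88
```

```bash
python3 -m inch '0 0 0 0.4 -1 5 1;0 0 0 0.4 -1 9 1;0 0 0 0.4 -1 12 1;0 0 0 0.4 -1 15 1;0 0 0 0.4 -1 18 1;0 0 0 0.4 -1 20 1;0 0 0 0.4 -1 20 1' ; python3 -W ignore - <<'E'
from h import *
row(445,-185.5,19.2,91.63)
E
```

```text
time_s: 24.47
ee_pos: [0.4447, -0.1854, 0.0239]
tcp_rot: [179.9, 0.0, 91.6]
wrist_force: [2.6, 0.0, -2.7]
finger_gap: 0.05
gripper_force: 30.0
row [ 0.09  0.03 -0.  ] [-0.1  0.3  4.7] now [ 444.7 -185.4   23.9] [1.7991e+02 3.0000e-02 9.1630e+01] F [ 2.6  0.  -2.7] gap 50.0 30.0 t 24.47
```

```bash
python3 -m inch '0 0 0 0 0.3 3 1;0 0 0 0 0.3 5 1;0 0 0 0 0.3 6.5 1;0 0 0 0 0.3 6.5 1;0 0 0 0 0.3 6.5 1' ; python3 -W ignore - <<'E'
from h import *
row(445,-185.5,19.2,91.63)
E
```

```text
time_s: 24.88
ee_pos: [0.4448, -0.1854, 0.0191]
tcp_rot: [180.0, 0.0, 91.6]
wrist_force: [-1.1, 2.0, 9.9]
finger_gap: 0.0501
gripper_force: 30.0
row [0.03 0.02 0.01] [-0.1  0.2 -0.1] now [ 444.8 -185.4   19.1] [1.7997e+02 2.0000e-02 9.1640e+01] F [-1.1  2.   9.9] gap 50.1 30.0 t 24.88
```

```bash
python3 -m inch '0 0 0 0 0 1.5 1;0 0 0 0 0 1.5 1;0 0 0 0 0 -0.5 0.3;0 0 0 0 0 -0.5 0.3;0 0 0 0 0 -0.5 0.3;0 0 0 0 0 -0.5 0.3;0 0 0 0 0 -0.5 0.2;0 0 0 0 0 -30 0.1;0 0 0 0 0 -70 0;0 0 0 -10 30 -95 0;0 0 0 -20 70 -95 0;0 0 2.6 -40 110 -95 0;0 0 2.6 -50 117 -95 0;0 0 2.6 -50 117 -95 0;0 0 2.6 -50 117 -95 0;0 0 2.6 -50 117 -95 0' ; python3 -W ignore - <<'E'
from h import *
row(562.6,-231.9,20,89)
im,W,ray,o=view("side",4)
for r in comps(W,ray,o,(.38,.64,-.45,0.02),.0475,.058,.054,30): print("side cass",*r)
for r in comps(W,ray,o,(.38,.50,-.4,-.05),.0585,.068,.064,8): print("side high",*r)
E
```

```text
time_s: 26.22
ee_pos: [0.561, -0.2308, 0.1114]
tcp_rot: [-179.8, -0.1, 89.0]
wrist_force: [0.6, -0.6, -0.1]
finger_gap: 0.094
gripper_force: 0.0
row [-0.16 -0.09  0.03] [-1.2  1.9 91.4] now [ 561.  -230.8  111.4] [-1.7984e+02 -9.0000e-02  8.9030e+01] F [ 0.6 -0.6 -0.1] gap 94.0 0.0 t 26.22
side cass 108 [ 555.6 -235.4] -2.5 [54.1 24.2] 0.0536
side cass 123 [ 550.8 -321.3] -12.7 [55.3 24.8] 0.0534
side high 22 [ 438.4 -120.1] 2.6 [27.8  8.6] 0.0607
side high 124 [ 440.1 -146.2] 3.2 [53.2 24.7] 0.0633
side high 130 [ 439.7 -188.1] 1.5 [53.8 24.7] 0.0634
side high 22 [ 441.1 -214.4] 3.7 [27.2  8.6] 0.0606
side high 26 [ 445.7 -309.1] 0.2 [31.6  8.3] 0.0609
```

```bash
python3 -m inch '0 0 0 -1 1 25 0;0 0 0 -1 1 60 0;0 0 0 -1 1 85 0;0 0 0 -1 1 96 0;0 0 0 -1 1 100 0;0 0 0 -1 1 100 0;0 0 0 -1 1 100 0.3;0 0 0 -1 1 100 1;0 0 0 -1 1 100 1;0 0 0 -1 1 100 1;0 0 0 -1 1 100 1;0 0 0 -1 1 100 1;0 0 0 -1 1 100 1;0 0 0 -1 1 100 1;0 0 0 -1 1 100 1;0 0 0 -1 1 100 1;0 0 0 -1 1 100 1' ; python3 -W ignore - <<'E'
from h import *
row(446.4,-238.1,86,91.63)
E
```

```text
time_s: 27.83
ee_pos: [0.5635, -0.2329, 0.0127]
tcp_rot: [-180.0, 0.0, 89.0]
wrist_force: [-1.8, 1.8, 3.7]
finger_gap: 0.0501
gripper_force: 30.0
row [-0.02  0.   -2.59] [  -7.2 -117.   -73.2] now [ 563.5 -232.9   12.7] [-179.98    0.     89.04] F [-1.8  1.8  3.7] gap 50.1 30.0 t 27.83
```

```bash
python3 -m inch '0 0 0 0 0 -20 1;0 0 0 0 0 -50 1;0 0 0 0 0 -77 1;0 0 -1 -2 -30 -77 1;0 0 -2 -4 -60 -77 1;0 0 -2.6 -6 -95 -77 1;0 0 -2.6 -8.2 -117 -77 1;0 0 -2.6 -8.2 -117 -77 1;0 0 -2.6 -8.2 -117 -60 1;0 0 -2.6 -8.2 -117 -40 1;0 0 -2.6 -8.2 -117 -28 1;0 0 -2.6 -8.2 -117 -28 1;0 0 -2.6 -8.2 -117 -28 1;0 0 -2.6 -8.2 -117 -28 1' ; python3 -W ignore - <<'E'
from h import *
row(446.4,-239.1,22.7,91.63)
E
```

```text
time_s: 29.0
ee_pos: [0.4474, -0.2394, 0.0411]
tcp_rot: [179.9, 0.0, 91.6]
wrist_force: [-0.1, 0.3, -0.7]
finger_gap: 0.0496
gripper_force: 30.0
row [0.06 0.04 0.02] [ 0.3 -1.  18.4] now [ 447.4 -239.4   41.1] [1.7994e+02 4.0000e-02 9.1650e+01] F [-0.1  0.3 -0.7] gap 49.6 30.0 t 29.0
```

```bash
python3 -m inch '0 0 0 0.3 -1 4 1;0 0 0 0.3 -1 8 1;0 0 0 0.3 -1 11 1;0 0 0 0.3 -1 14 1;0 0 0 0.3 -1 17 1;0 0 0 0.3 -1 19 1;0 0 0 0.3 -1 20 1;0 0 0 0.3 -1 20 1;0 0 0 0.3 -1 20 1' ; python3 -W ignore - <<'E'
from h import *
row(446.4,-239.1,22.7,91.63)
E
```

```text
time_s: 29.75
ee_pos: [0.4467, -0.2393, 0.0227]
tcp_rot: [179.9, 0.1, 91.6]
wrist_force: [-1.0, 3.1, 11.3]
finger_gap: 0.0498
gripper_force: 30.0
row [0.1  0.05 0.01] [ 0.2 -0.3 -0. ] now [ 446.7 -239.3   22.7] [1.799e+02 5.000e-02 9.164e+01] F [-1.   3.1 11.3] gap 49.8 30.0 t 29.75
```

```bash
python3 -m inch '0 0 0 0 0 1 1;0 0 0 0 0 1 1;0 0 0 0 0 -0.5 0.3;0 0 0 0 0 -0.5 0.3;0 0 0 0 0 -0.5 0.3;0 0 0 0 0 -0.5 0.3;0 0 0 0 0 -0.5 0.2;0 0 0 0 0 -30 0.1;0 0 0 0 0 -70 0;0 0 0 -20 30 -95 0;0 0 5 -40 70 -95 0;0 0 12 -65 95 -95 0;0 0 16.2 -82 107 -95 0;0 0 16.2 -82 107 -95 0;0 0 16.2 -82 107 -95 0;0 0 16.2 -82 107 -95 0' ; python3 -W ignore - <<'E'
from h import *
row(556.4,-318.6,11,75.4)
im,W,ray,o=view("side",4)
for r in comps(W,ray,o,(.38,.64,-.45,0.02),.0475,.058,.054,30): print("side cass",*r)
for r in comps(W,ray,o,(.38,.50,-.4,-.05),.0585,.068,.064,8): print("side high",*r)
E
```

```text
time_s: 31.08
ee_pos: [0.5533, -0.3165, 0.1143]
tcp_rot: [-179.8, -0.1, 75.5]
wrist_force: [-0.2, -0.0, -0.2]
finger_gap: 0.0938
gripper_force: 0.0
row [-0.18 -0.08  0.1 ] [ -1.4   3.8 103.3] now [ 553.3 -316.5  114.3] [-1.7982e+02 -8.0000e-02  7.5500e+01] F [-0.2 -0.  -0.2] gap 93.8 0.0 t 31.08
side cass 121 [ 551.3 -321.3] -13.7 [54.4 24.7] 0.0536
side high 22 [ 437.4 -120.3] 5.2 [29.1  9.1] 0.0607
side high 124 [ 440.1 -146.1] 2.5 [53.2 24.8] 0.0635
side high 129 [ 439.9 -188.2] 2.5 [53.4 24.7] 0.0635
side high 24 [ 442.3 -214.6] 0.9 [29.2  8.7] 0.0607
side high 132 [ 442.1 -241.4] 1.9 [54.1 24.1] 0.0634
side high 26 [ 445.7 -309.1] 0.2 [31.6  8.3] 0.0611
```

```bash
python3 -m inch '0 0 0 -1 2 25 0;0 0 0 -1 2 60 0;0 0 0 -1 2 85 0;0 0 0 -1 2 98 0;0 0 0 -1 2 102 0;0 0 0 -1 2 102 0;0 0 0 -1 2 102 0.3;0 0 0 -1 2 102 1;0 0 0 -1 2 102 1;0 0 0 -1 2 102 1;0 0 0 -1 2 102 1;0 0 0 -1 2 102 1;0 0 0 -1 2 102 1;0 0 0 -1 2 102 1;0 0 0 -1 2 102 1;0 0 0 -1 2 102 1;0 0 0 -1 2 102 1' ; python3 -W ignore - <<'E'
from h import *
row(447.7,-281.1,86,91.63)
E
```

```text
time_s: 32.7
ee_pos: [0.5566, -0.3193, 0.0138]
tcp_rot: [180.0, 0.0, 75.4]
wrist_force: [-0.3, 0.1, 2.3]
finger_gap: 0.05
gripper_force: 29.9
row [ 2.00e-02  1.00e-02 -1.62e+01] [   9.6 -115.   -72.2] now [ 556.6 -319.3   13.8] [1.7998e+02 1.0000e-02 7.5430e+01] F [-0.3  0.1  2.3] gap 50.0 29.9 t 32.7
```

```bash
python3 -m inch '0 0 0 0 0 -20 1;0 0 0 0 0 -50 1;0 0 0 0 0 -77 1;0 0 -4 2 -30 -77 1;0 0 -8 5 -60 -77 1;0 0 -13 7 -95 -77 1;0 0 -16.2 8.9 -115 -77 1;0 0 -16.2 8.9 -115 -77 1;0 0 -16.2 8.9 -115 -60 1;0 0 -16.2 8.9 -115 -40 1;0 0 -16.2 8.9 -115 -28 1;0 0 -16.2 8.9 -115 -28 1;0 0 -16.2 8.9 -115 -28 1;0 0 -16.2 8.9 -115 -28 1' ; python3 -W ignore - <<'E'
from h import *
row(447.7,-281.8,23.8,91.63)
E
```

```text
time_s: 33.87
ee_pos: [0.4478, -0.282, 0.0419]
tcp_rot: [-180.0, 0.0, 91.6]
wrist_force: [0.4, -0.8, -0.8]
finger_gap: 0.0498
gripper_force: 29.9
row [-0.    0.01  0.01] [ 0.2 -0.1 18.1] now [ 447.8 -282.    41.9] [-1.800e+02  1.000e-02  9.164e+01] F [ 0.4 -0.8 -0.8] gap 49.8 29.9 t 33.87
```

```bash
python3 -m inch '0 0 0 0.2 -0.1 4 1;0 0 0 0.2 -0.1 8 1;0 0 0 0.2 -0.1 11 1;0 0 0 0.2 -0.1 14 1;0 0 0 0.2 -0.1 17 1;0 0 0 0.2 -0.1 19 1;0 0 0 0.2 -0.1 19.5 1;0 0 0 0.2 -0.1 19.5 1;0 0 0 0.2 -0.1 19.5 1' ; python3 -W ignore - <<'E'
from h import *
row(447.7,-281.8,23.8,91.63)
E
```

```text
time_s: 34.62
ee_pos: [0.4482, -0.2818, 0.0237]
tcp_rot: [179.9, 0.0, 91.6]
wrist_force: [0.2, 1.1, 8.7]
finger_gap: 0.0498
gripper_force: 29.9
row [0.08 0.04 0.  ] [ 0.  -0.5 -0.1] now [ 448.2 -281.8   23.7] [1.7992e+02 4.0000e-02 9.1630e+01] F [0.2 1.1 8.7] gap 49.8 29.9 t 34.62
```

```bash
python3 -m inch '0 0 0 0 0 1 1;0 0 0 0 0 1 1;0 0 0 0 0 -0.5 0.3;0 0 0 0 0 -0.5 0.3;0 0 0 0 0 -0.5 0.3;0 0 0 0 0 -0.5 0.3;0 0 0 0 0 -0.5 0.2;0 0 0 0 0 -30 0.1;0 0 0 0 0 -70 0;0 0 0 15 20 -95 0;0 0 1 40 50 -95 0;0 0 2 65 80 -95 0;0 0 3 90 115 -95 0;0 0 4.4 115 150 -95 0;0 0 4.4 140 185 -95 0;0 0 4.4 160 220 -95 0;0 0 4.4 175 253 -95 0;0 0 4.4 175 253 -95 0;0 0 4.4 175 253 -95 0;0 0 4.4 175 253 -95 0' ; python3 -W ignore - <<'E'
from h import *
row(695.5,-99.5,33,87.25)
im,W,ray,o=view("side",4)
for r in comps(W,ray,o,(.38,.64,-.45,0.02),.0475,.058,.054,30): print("side cass",*r)
for r in comps(W,ray,o,(.38,.50,-.4,-.05),.0585,.068,.064,8): print("side high",*r)
cv2.imwrite("pics/g1.png",cv2.resize(im[110:290,230:400,::-1],None,fx=3.3,fy=3.3,interpolation=cv2.INTER_CUBIC))
E
```

```text
time_s: 36.28
ee_pos: [0.6941, -0.0994, 0.1159]
tcp_rot: [-179.9, 0.0, 87.2]
wrist_force: [-0.3, -0.7, 0.3]
finger_gap: 0.0939
gripper_force: 0.0
row [-0.14  0.01 -0.  ] [-0.   1.6 82.9] now [694.1 -99.4 115.9] [-1.7986e+02  1.0000e-02  8.7250e+01] F [-0.3 -0.7  0.3] gap 93.9 0.0 t 36.28
side high 23 [ 437.8 -120.3] 5.1 [29.2  8.9] 0.0604
side high 125 [ 439.8 -146. ] 2.7 [54.2 24.3] 0.0636
side high 128 [ 439.9 -188.1] 1.8 [53.6 24.5] 0.0634
side high 26 [ 441.1 -214.7] 2.0 [31.4  8.5] 0.0607
side high 132 [ 442.3 -241.4] 1.2 [53.6 24.6] 0.0634
side high 134 [ 443.6 -283.9] 3.4 [53.2 23.8] 0.0634
side high 25 [ 445.  -309.2] 1.9 [33.6  8.1] 0.0604
```

View pics/g1.png

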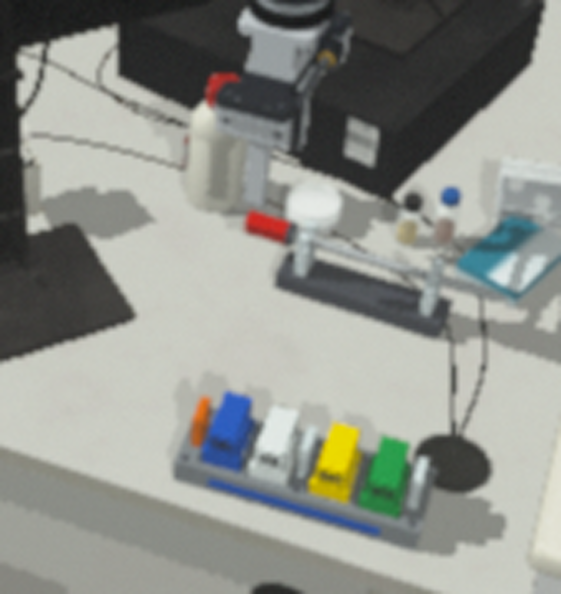

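All four cassettes are seated at a uniform height, in a row at crop px (230–390, 430–475). The rod is still parked, so I'll grasp it.

```bash
python3 -m inch '0 0 0 0 0 25 0;0 0 0 0 0 50 0;0 0 0 0 0 70 0;0 0 0 0 0 80 0;0 0 0 0 0 80 0;0 0 0 0 0 80 0;0 0 0 0 0 80 0' ; python3 -W ignore - <<'E'
from h import *
row(695.5,-99.5,32,87.25)
E
```

```text
time_s: 37.07
ee_pos: [0.6964, -0.1, 0.0391]
tcp_rot: [179.8, 0.0, 87.2]
wrist_force: [0.5, 0.5, -0.7]
finger_gap: 0.0943
gripper_force: 0.0
row [ 0.18  0.04 -0.04] [ 0.4 -0.9  7.1] now [ 696.4 -100.    39.1] [1.7982e+02 4.0000e-02 8.7210e+01] F [ 0.5  0.5 -0.7] gap 94.3 0.0 t 37.07
```

```bash
python3 -m inch '0 0 0 0 -0.5 6 0.3;0 0 0 0 -0.5 6 0.6;0 0 0 0 -0.5 6 1;0 0 0 0 -0.5 6 1;0 0 0 0 -0.5 6 1;0 0 0 0 -0.5 6 1;0 0 0 0 -0.5 6 1;0 0 0 0 -0.5 6 1;0 0 0 0 -0.5 6 1;0 0 0 0 -0.5 6 1;0 0 0 0 -0.5 6 1;0 0 0 0 -0.5 6 1;0 0 0 0 -0.5 6 1;0 0 0 0 -0.5 6 1;0 0 0 0 -0.5 6 1;0 0 0 0 -0.5 6 1;0 0 0 0 -0.5 6 1' ; python3 -W ignore - <<'E'
from h import *
row(436.5,145,118,91.63)
E
```

```text
time_s: 38.48
ee_pos: [0.6947, -0.0993, 0.031]
tcp_rot: [180.0, 0.0, 87.2]
wrist_force: [0.2, -0.4, -0.0]
finger_gap: 0.0185
gripper_force: 30.0
row [ 0.01  0.   -4.4 ] [ 231.5 -269.7  -87. ] now [694.7 -99.3  31. ] [179.99   0.    87.23] F [ 0.2 -0.4 -0. ] gap 18.5 30.0 t 38.48
```

```bash
python3 -m inch '0 0 0 0 0 -10 1;0 0 0 0 0 -30 1;0 0 0 0 0 -60 1;0 0 0 0 -10 -87 1;0 0 0 0 -45 -87 1;0 0 0 0 -80 -87 1;0 0 0 5 -115 -87 1;0 0 0 20 -150 -87 1;0 0 -1 45 -180 -87 1;0 0 -2 75 -205 -87 1;0 0 -3 105 -225 -87 1;0 0 -4.4 135 -245 -87 1;0 0 -4.4 165 -260 -87 1;0 0 -4.4 195 -268 -87 1;0 0 -4.4 220 -269.7 -87 1;0 0 -4.4 234.5 -269.7 -87 1;0 0 -4.4 234.5 -269.7 -87 1;0 0 -4.4 234.5 -269.7 -87 1;0 0 -4.4 234.5 -269.7 -87 1;0 0 -4.4 234.5 -269.7 -87 1' ; python3 -W ignore - <<'E'
from h import *
row(436.7,148,18.2,91.63)
E
```

```text
time_s: 40.15
ee_pos: [0.4367, 0.147, 0.1182]
tcp_rot: [-180.0, 0.0, 91.6]
wrist_force: [-0.4, -0.5, -0.2]
finger_gap: 0.019
gripper_force: 30.0
row [-0.    0.02 -0.07] [  1.   0. 100.] now [436.7 147.  118.2] [-1.800e+02  2.000e-02  9.156e+01] F [-0.4 -0.5 -0.2] gap 19.0 30.0 t 40.15
```

```bash
python3 -m inch '0 0 0 1 0 25 1;0 0 0 1 0 55 1;0 0 0 1 0 80 1;0 0 0 1 0 95 1;0 0 0 1 0 99 1;0 0 0 1 0 99 1;0 0 0 1 0 99 1;0 0 0 1 0 99 1' ; python3 -W ignore - <<'E'
from h import *
row(436.7,148,18.2,91.63)
for n,z0,z1 in(("top",.046,.056),("side",.046,.056)):
    im,W,ray,o=view(n,4)
    for r in comps(W,ray,o,(.40,.47,-.125,0.12),.04,.056,.0515,8): print(n,"rod",*r)
    for r in comps(W,ray,o,(.38,.50,-.4,-.05),.0555,.0625,.061,8): print(n,"lug",*r)
cv2.imwrite("pics/h1.png",cv2.resize(im[180:280,200:380,::-1],None,fx=4,fy=4,interpolation=cv2.INTER_CUBIC))
E
```

```text
time_s: 40.82
ee_pos: [0.4382, 0.1488, 0.0204]
tcp_rot: [179.8, -0.0, 91.6]
wrist_force: [0.1, -0.9, -0.1]
finger_gap: 0.019
gripper_force: 30.0
row [ 0.16 -0.02 -0.03] [-0.8 -1.5  2.2] now [438.2 148.8  20.4] [ 1.7984e+02 -2.0000e-02  9.1600e+01] F [ 0.1 -0.9 -0.1] gap 19.0 30.0 t 40.82
top rod 158 [441.    6.3] -89.3 [183.    9.6] 0.0514
top lug 23 [ 443.9 -117.3] 1.8 [26.4  9.6] 0.0599
top lug 22 [ 448.2 -211.7] -3.5 [32.   9.6] 0.0601
top lug 21 [ 450.2 -306.4] -2.4 [28.4  9.7] 0.0598
side rod 218 [434.4  13.1] -89.2 [208.2  12.4] 0.0499
side rod 10 [ 425.6 -122. ] 18.8 [13.3  8. ] 0.0482
side lug 26 [ 438.9 -119.8] 5.2 [31.2  9. ] 0.0598
side lug 12 [ 418.2 -142.2] 67.1 [21.   8.4] 0.0602
side lug 16 [ 417.1 -189.8] -85.9 [26.2  7.3] 0.0591
side lug 28 [ 443.5 -214.3] -0.4 [32.8  8.9] 0.0604
side lug 18 [ 419.6 -242.3] 83.9 [26.7  8.5] 0.0595
side lug 20 [ 420.6 -285.3] -86.9 [23.8  8.4] 0.0587
side lug 29 [ 446.6 -308.9] -0.0 [35.   8.2] 0.0607
```

View pics/h1.png

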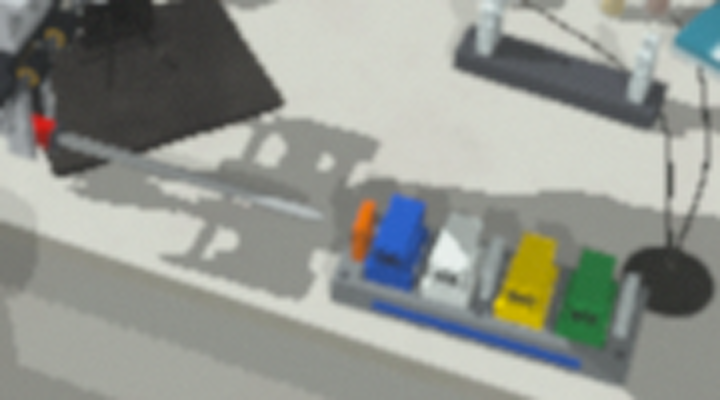

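```bash
cat >> h.py <<'E'
def rodfit(ylo=-.09,yhi=.10,n="top",z=.0505):
    im,W,ray,o=view(n,6);Q=onplane(ray,o,z)*1000
    m=(W[...,0]>.41)&(W[...,0]<.47)&(W[...,1]>ylo)&(W[...,1]<yhi)&(W[...,2]>.03)&(W[...,2]<.065)
    ys,xs=np.nonzero(m);P=[]
    for c in np.unique(xs):
        k=xs==c;P.append(Q[ys[k],c,:2].mean(0))
    P=np.array(P);f=np.polyfit(P[:,1],P[:,0],1,);r=P[:,0]-np.polyval(f,P[:,1])
    print(n,"rod dir",round(90-np.degrees(np.arctan(f[0])),2),"x at y=-110:",np.polyval(f,-110).round(2)," at 0:",f[1].round(2),"at 148:",np.polyval(f,148).round(2),"resid",r.std().round(2),"ymin",P[:,1].min().round(1))
E
python3 -W ignore -m inch '0 0 0 0 0 0 1;0 0 0 0 0 0 1';python3 -W ignore - <<'E'
from h import *
row(436.7,148,18.2,91.63)
rodfit();rodfit(n="side",z=.047)
E
```

```text
time_s: 41.38
ee_pos: [0.4366, 0.149, 0.0191]
tcp_rot: [180.0, 0.0, 91.6]
wrist_force: [-0.2, -0.2, -1.0]
finger_gap: 0.0188
gripper_force: 30.0
row [0.   0.   0.01] [-1.   0.1  0.9] now [436.6 149.   19.1] [180.     0.    91.64] F [-0.2 -0.2 -1. ] gap 18.8 30.0 t 41.38
top rod dir 91.85 x at y=-110: 443.59  at 0: 440.03 at 148: 435.25 resid 0.83 ymin -88.2
side rod dir 90.86 x at y=-110: 438.79  at 0: 437.14 at 148: 434.93 resid 0.55 ymin -89.3
```

```bash
python3 -m inch '0 0 0 -5 0.3 0.8 1;0 0 0 -12 0.3 0.8 1;0 0 0 -20 0.3 0.8 1;0 0 0 -30 0.3 0.8 1;0 0 0 -40 0.3 0.8 1;0 0 0 -40 0.3 0.8 1;0 0 0 -40 0.3 0.8 1' ; python3 -W ignore - <<'E'
from h import *
row(437.8,109,18.2,91.63)
E
```

```text
time_s: 42.57
ee_pos: [0.4382, 0.1081, 0.0183]
tcp_rot: [180.0, -0.0, 91.5]
wrist_force: [0.7, -0.6, -1.4]
finger_gap: 0.0184
gripper_force: 30.0
row [ 0.01 -0.01 -0.12] [ 0.9 -0.3  0.1] now [438.2 108.1  18.3] [ 1.7999e+02 -1.0000e-02  9.1510e+01] F [ 0.7 -0.6 -1.4] gap 18.4 30.0 t 42.57
```

```bash
python3 -m inch '0 0 -0.1 -12 0 0 1;0 0 -0.1 -25 0 0 1;0 0 -0.1 -40 0 0 1;0 0 -0.1 -55 0 0 1;0 0 -0.1 -62 0 0 1;0 0 -0.1 -70 0 0 1;0 0 -0.1 -78 0 0 1;0 0 -0.1 -86 0 0 1;0 0 -0.1 -95 0 0 1;0 0 -0.1 -95 0 0 1;0 0 -0.1 -95 0 0 1' ; python3 -W ignore - <<'E'
from h import *
row(440.6,13,18.2,91.63)
E
```

```text
time_s: 43.48
ee_pos: [0.4408, 0.0137, 0.0183]
tcp_rot: [180.0, -0.0, 91.7]
wrist_force: [0.2, 0.3, -0.4]
finger_gap: 0.0186
gripper_force: 30.0
row [ 0.   -0.01  0.04] [-0.7 -0.2  0.1] now [440.8  13.7  18.3] [ 1.800e+02 -1.000e-02  9.167e+01] F [ 0.2  0.3 -0.4] gap 18.6 30.0 t 43.48
```

```bash
python3 -m inch '0 0 0 -12 0 0 1;0 0 0 -25 0 0 1;0 0 0 -40 0 0 1;0 0 0 -52 0 0 1;0 0 0 -60 0 0 1;0 0 0 -68 0 0 1;0 0 0 -76 0 0 1;0 0 0 -84 0 0 1;0 0 0 -93 0 0 1;0 0 0 -93 0 0 1;0 0 0 -93 0 0 1' ; python3 -W ignore - <<'E'
from h import *
row(443.3,-85,18.2,91.63)
E
```

```text
time_s: 44.4
ee_pos: [0.4436, -0.0793, 0.0183]
tcp_rot: [180.0, -0.0, 91.7]
wrist_force: [-0.0, 0.7, -0.4]
finger_gap: 0.0187
gripper_force: 30.0
row [ 0.01 -0.01  0.04] [-5.7 -0.5  0.1] now [443.6 -79.3  18.3] [ 1.7999e+02 -1.0000e-02  9.1670e+01] F [-0.   0.7 -0.4] gap 18.7 30.0 t 44.4
```

```bash
python3 -m inch '0 0 0 -2 0 0 1;0 0 0 -4 0 0 1;0 0 0 -6 0 0 1;0 0 0 -7 0 0 1;0 0 0 -7 0 0 1;0 0 0 -7 0 0 1' ; python3 -W ignore - <<'E'
from h import *
row(443.3,-86.4,18.2,91.63)
E
```

```text
time_s: 44.9
ee_pos: [0.4438, -0.0859, 0.0183]
tcp_rot: [180.0, -0.0, 91.7]
wrist_force: [-0.1, -0.3, -0.7]
finger_gap: 0.0189
gripper_force: 30.0
row [ 0.   -0.    0.11] [-0.5 -0.5  0.1] now [443.8 -85.9  18.3] [180.    -0.    91.74] F [-0.1 -0.3 -0.7] gap 18.9 30.0 t 44.9
```

No contact yet, so I'll advance in 1 mm steps.

```bash
python3 -m inch '0 0 0 -1 0 0 1;0 0 0 -2 0 0 1;0 0 0 -2 0 0 1' ; python3 -m inch '0 0 0 -1 0 0 1;0 0 0 -1 0 0 1;0 0 0 -1 0 0 1'; python3 -W ignore - <<'E'
from h import *
row(443.3,-86.4,18.2,91.63)
E
```

```text
time_s: 45.15
ee_pos: [0.4438, -0.088, 0.0183]
tcp_rot: [180.0, 0.0, 91.7]
wrist_force: [-0.1, -0.8, -1.0]
finger_gap: 0.0188
gripper_force: 30.0
time_s: 45.4
ee_pos: [0.4438, -0.089, 0.0183]
tcp_rot: [180.0, 0.0, 91.7]
wrist_force: [-0.2, 0.4, -2.0]
finger_gap: 0.0185
gripper_force: 30.0
row [0.  0.  0.1] [ 2.6 -0.5  0.1] now [443.8 -89.   18.3] [180.     0.    91.73] F [-0.2  0.4 -2. ] gap 18.5 30.0 t 45.4
```

```bash
python3 -m inch '0 0 0 -1 0 0 1;0 0 0 -1.5 0 0 1;0 0 0 -1.5 0 0 1' |grep -E "pos|force"; python3 -m inch '0 0 0 -1 0 0 1;0 0 0 -1.5 0 0 1;0 0 0 -1.5 0 0 1'|grep -E "pos|force"; python3 -W ignore - <<'E'
from h import *
im,W,ray,o=view("side",4)
for r in comps(W,ray,o,(.38,.50,-.4,-.05),.0555,.0625,.061,8)[:2]: print("lug",*r)
cv2.imwrite("pics/i1.png",cv2.resize(im[200:270,250:370,::-1],None,fx=6,fy=6,interpolation=cv2.INTER_CUBIC))
E
```

```text
ee_pos: [0.4438, -0.09, 0.0182]
wrist_force: [-0.5, 1.9, -0.0]
gripper_force: 30.0
ee_pos: [0.4436, -0.0901, 0.018]
wrist_force: [0.6, 6.2, 1.5]
gripper_force: 30.0
lug 37 [ 439.2 -116.9] 14.1 [27.4 18. ] 0.0597
lug 10 [ 416.3 -150. ] -84.5 [16.2  7.3] 0.0593
```

View pics/i1.png

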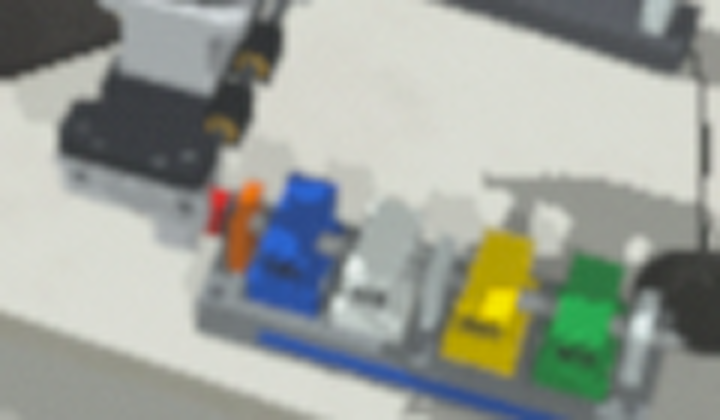

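The rod runs through every bail, and the shaft shows between blue and white at crop px (330,243). I'll push a little harder to confirm it stops at the collar.

```bash
python3 -m inch '0 0 0 -1 0 0 1;0 0 0 -1.5 0 0 1;0 0 0 -1.5 0 0 1' |grep -E "pos|force"; python3 -m inch '0 0 0 1.2 0 0 1;0 0 0 1.2 0 0 0.8;0 0 0 1.2 0 0 0.6;0 0 0 1.2 0 0 0.4;0 0 0 1.2 0 0 0.4;0 0 0 1.2 0 0 0.3;0 0 0 1.2 0 0 0.3;0 0 0 1.2 0 -30 0.3;0 0 0 1.2 0 -70 0.3;0 0 0 1.2 0 -110 0.3;0 0 0 40 0 -130 0.3;0 0 0 80 0 -130 0.3;0 0 0 120 0 -130 0.3;0 0 0 150 0 -130 0.3;0 0 0 150 0 -130 0.3;0 0 0 150 0 -130 0.3'; python3 -W ignore - <<'E'
from h import *
cass()
im,W,ray,o=view("side",4)
for r in comps(W,ray,o,(.38,.50,-.4,-.05),.0585,.068,.064,8): print("side high",*r)
m=mask(im,"red")&(W[...,0]<.6)&(W[...,1]<0);print("red side med",np.median(W[m],0).round(4))
cv2.imwrite("pics/j1.png",cv2.resize(im[195:275,250:370,::-1],None,fx=6,fy=6,interpolation=cv2.INTER_CUBIC))
im,W,ray,o=view("top",4)
m=mask(im,"red")&(W[...,0]<.6)&(W[...,1]<0)&(W[...,1]>-.2);Q=onplane(ray,o,.056)[m];print("red top",Q.mean(0).round(4),Q[:,1].min().round(4),Q[:,1].max().round(4))
E
```

```text
ee_pos: [0.4436, -0.0901, 0.018]
wrist_force: [0.9, 11.3, 1.4]
gripper_force: 30.0
time_s: 47.68
ee_pos: [0.4393, 0.0574, 0.1483]
tcp_rot: [180.0, 0.0, 91.9]
wrist_force: [-0.1, -0.2, -0.5]
finger_gap: 0.0659
gripper_force: 0.0
cass 79 [442.6 -90.7] -88.6 [52.  18.9] 0.0537
high 19 [ 445.3 -117.2] 6.7 [27.2  8.6] 0.061
high 105 [ 444.  -143.7] -0.0 [50.7 23.7] 0.0633
high 111 [ 443.  -185.6] 4.0 [50.1 25.1] 0.0634
high 22 [ 448.8 -211.5] -4.5 [26.3  9.4] 0.0608
high 109 [ 446.9 -238.9] 1.9 [50.9 24.6] 0.0635
high 110 [ 448.8 -281.7] 2.1 [50.8 24.8] 0.063
high 21 [ 450.2 -305.9] 1.1 [27.3  9.7] 0.0604
rod 14 [ 688.7 -262.1] -3.8 [15.7 11.8] 0.0562
side high 23 [ 437.8 -120.3] 5.1 [29.2  8.9] 0.0605
side high 124 [ 440.1 -146. ] 1.6 [53.3 24.6] 0.0634
side high 129 [ 439.9 -188.2] 2.0 [53.4 24.7] 0.0633
side high 25 [ 441.7 -214.7] 2.1 [30.3  8.7] 0.0609
side high 130 [ 442.5 -241.5] 2.3 [53.3 24.2] 0.0635
side high 135 [ 443.4 -283.9] 3.2 [53.5 24. ] 0.0635
side high 27 [ 445.2 -309.2] 1.1 [32.7  8.3] 0.061
red side med [ 0.4374 -0.0905  0.0532]
red top [ 0.4427 -0.0869  0.056 ] -0.1046 -0.0672
```

View pics/j1.png

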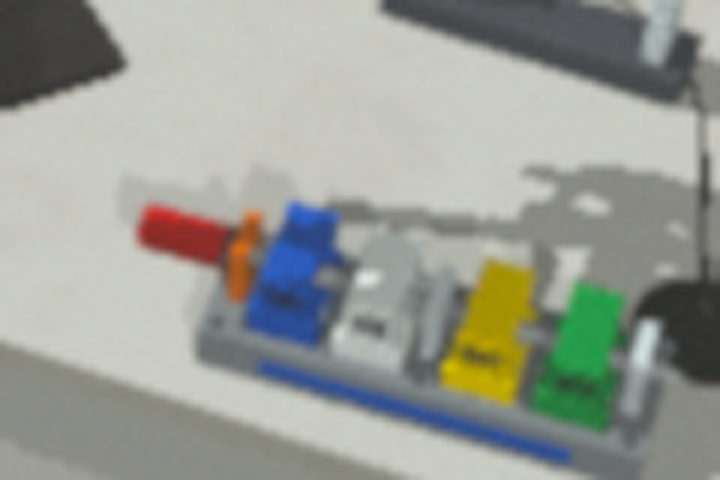

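The rod is home with its collar against the orange lug, and the handle is at crop px (185,232). All four cassettes are down and the robot is clear, so I'm handing in.

```bash
python3 -c "
from workcell import arm
print(arm.sign_off())"
```

```text
the job is handed in; nothing more can be done
None
```

I parked the rod, pressed all four cassettes fully down into the carrier, and pushed the rod home until its collar met the orange lug. I then let go and handed the job in at about 48 s, with no verdict returned.

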